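# Clear the fuse chute, load the switch box and fit its keyed isolator

### The job

Get the switch box working again: lift the oversize orange fuse that is caught at the red gate out of the spare-fuse chute, put it and any burnt black fuses from the box in the blue scrap bin, and lay every white fuse that rolls down the chute in an empty cradle of the box. Only then put the red isolator key on its round socket, press it lightly and turn it until it drops fully home, and last of all throw the box's red lever right over to the far side. Leave the meter, the tape roll and the screwdriver where they are.

Things in the scene. Friction and masses are not known exactly. Their poses are not given: they have to be found in the camera images.
- chute: Fixed gravity chute, foot 225 x 136 x 4 mm; origin at the centre of its underside, z up. Fuses lie crosswise (axis along its y) and roll by themselves down its 50 mm wide floor towards -x. The floor slopes 18 degrees, higher at +x; at the low end, 105 mm from the origin, it is 20 mm above the table and has an 18 mm high, 40 mm wide yellow stop.
- chute_low (a point): Centre of the lowest white fuse when at rest against the stop (chute axes). The next ones touch it uphill, so pinch it a few mm towards -x; when it is taken, they roll on. Fuse ends overhang the floor by 4 mm. Side guides (y = +/-31.5 to 34.5 mm, 6 mm above the floor) run only 32 to 80 and 128 to 215 mm up the slope from the stop: fingers can pass the floor's edges here and at the jam.
- gate (a point): Middle of the lower edge of the red gate tongue (34 mm wide), 26.5 mm above the chute's floor and 87 mm up the slope from the stop (chute axes). A blue crossbar, 71 mm up the slope, top 42 mm above the floor, with posts at y = +/-51 mm, carries it.
- jam: Oversize fuse, orange with dark end caps, a cylinder 36 mm in diameter and 58 mm long, 120 g; origin at its centre, its y axis is the cylinder's axis. At the start it lies crosswise in the chute, held back by the gate tongue, with the white fuses behind it.
- fuse1: White ceramic fuse with brass end caps, a cylinder 22 mm in diameter and 58 mm long, 55 g; origin at its centre, its y axis is the cylinder's axis. Starts in the chute above the jammed fuse.
- fuse2: White ceramic fuse with brass end caps, a cylinder 22 mm in diameter and 58 mm long, 55 g; origin at its centre, its y axis is the cylinder's axis. Starts in the chute above the jammed fuse.
- fuse3: White ceramic fuse with brass end caps, a cylinder 22 mm in diameter and 58 mm long, 55 g; origin at its centre, its y axis is the cylinder's axis. Starts in the chute above the jammed fuse.
- fuse4: White ceramic fuse with brass end caps, a cylinder 22 mm in diameter and 58 mm long, 55 g; origin at its centre, its y axis is the cylinder's axis. Starts in the chute above the jammed fuse. May be absent.
- blown1: Burnt fuse, black body with brass end caps, a cylinder 22 mm in diameter and 58 mm long, 55 g; origin at its centre, its y axis is the cylinder's axis. May be absent. Starts lying in one of the cradles.
- blown2: Burnt fuse, black body with brass end caps, a cylinder 22 mm in diameter and 58 mm long, 55 g; origin at its centre, its y axis is the cylinder's axis. May be absent. Starts lying in one of the cradles.
- bin: Loose blue scrap bin, open on top, 130 (x) x 110 (y) x 60 mm outside, walls and floor 4 mm; origin at the centre of its underside, z up.
- box: Fixed grey switch box 160 (x) x 340 (y) x 60 (z) mm; origin at the centre of its underside, z up. On its flat top: four cradles towards +y, the keyed socket, and the lever towards -y.
- cradle0 (a point): Where the centre of a fuse lying in cradle 0 is, 11 mm above the box top (box axes). A burnt fuse may lie there at the start. The cradle is a V groove along x between black ridges 36 mm long and 12 mm high; grooves are 34 mm apart along y. A fuse lies in it with its axis along x, touching the box top, its ends 11 mm beyond the ridges.
- cradle1 (a point): Where the centre of a fuse lying in cradle 1 is, 11 mm above the box top (box axes). A burnt fuse may lie there at the start. The cradle is a V groove along x between black ridges 36 mm long and 12 mm high; grooves are 34 mm apart along y. A fuse lies in it with its axis along x, touching the box top, its ends 11 mm beyond the ridges.
- cradle2 (a point): Where the centre of a fuse lying in cradle 2 is, 11 mm above the box top (box axes). A burnt fuse may lie there at the start. The cradle is a V groove along x between black ridges 36 mm long and 12 mm high; grooves are 34 mm apart along y. A fuse lies in it with its axis along x, touching the box top, its ends 11 mm beyond the ridges.
- cradle3 (a point): Where the centre of a fuse lying in cradle 3 is, 11 mm above the box top (box axes). A burnt fuse may lie there at the start. The cradle is a V groove along x between black ridges 36 mm long and 12 mm high; grooves are 34 mm apart along y. A fuse lies in it with its axis along x, touching the box top, its ends 11 mm beyond the ridges.
- socket (a point): Centre of the top face of the keyed socket, a round boss 90 mm wide, 28 mm high on the box top (box axes). It has a 38 mm square bore with a 14 mm wide slot on two opposite sides, out to 30 mm from the centre, all 28 mm deep. Its heading differs each time and is not reported: the line of the slots lies within 0.6 rad of the box's y axis, either way. It stays put while the key turns.
- key: Isolator key, loose, 160 g, 54 mm high, standing on the table; origin at the centre of its underside, z up. From below: steel pilot 34 mm in diameter, 8 mm long, foot chamfered; then, to 22 mm, two lugs 10 mm wide, 54 mm from tip to tip along its y; red flange 62 mm in diameter up to 26 mm; red grip bar 12 mm thick (x), 50 mm long (y, in line with the lugs) up to 54 mm.
- key_grip (a point): Middle of the key's grip bar, 40 mm above its underside (key axes). On the socket the pilot enters the bore by 8 mm and the lugs stand on the top face (key origin 8 mm below the socket point) until over the slots; 3 to 8 N of push is enough. Then it drops 14 mm until the flange lies on the top face (origin 22 mm below the socket point). It fits either way round.
- lever (a joint): Angle of the lever, rad: 0 leaning 0.5 rad towards the box's -x side (off), 1.0 leaning 0.5 rad towards its +x side (on). It turns about an axis along the box's y, stays where it is left and takes 1 to 2 N at the tip.
- lever_tip (a point): Centre of the lever's red ball, 26 mm in diameter, 50 mm from the pivot, which lies 22 mm above the box top; the steel rod is 10 mm thick, on a block 70 (x) x 50 (y) x 25 mm.
- meter: Bystander: yellow and black multimeter lying flat, 80 x 150 x 37 mm; origin at the centre of its underside.
- tape: Bystander: blue roll of tape lying flat, 90 mm in diameter, 24 mm high; origin at the centre of its underside.
- driver: Bystander: screwdriver with a red handle, lying on the table.
Not all that is in view belongs to the job. What is shaped like the blown1 but turquoise is not meant. What is shaped like the fuse1 but purple or turquoise is not meant.

How it is judged:
By the outcome, as a careful person would: the job done as asked, in the order asked, and still so for the second after the job is handed in, with the robot touching nothing.
Of fuse4, blown1, blown2 only 1 to 3 are there at a start; the rules pass over those that are not, and their reading is None.
At some moment in a run one of key, bin may be knocked a few centimetres aside while the robot is not near it.
It also fails if it takes over 210 s, if anything falls off the work surface, if the arm or the gripper's body presses on something with over 40 N, if the wrist force passes 120 N, or if a joint passes its speed limit or range.

### The arm

A 7-joint arm with a two-finger parallel gripper is mounted at the origin on the work surface. World frame = base frame: x ahead of the robot, y to its left, z up, the work surface at z = 0. Lengths are in m, angles in rad, forces in N, time in s.
With the tool pointing down it reaches from about 0.425 to 0.925 m from the base axis. Payload 6.8 kg.
Tool frame: the origin (TCP) lies between the finger pads; the fingertips stand r.tip_extent ahead of it and the grasp point (between the pads) lies 5 mm behind it (r.tip_extent is the distance from the TCP to the fingertips, in m); y points along the fingers, x is the direction in which the jaws open and shut, and the axes are right-handed (so a half turn about y gives the same grasp; the last joint's range is limited). The gripper opens to 85 mm and grips with 20 to 120 N. Pads are 22 mm wide; open, the fingers measure 114 mm over their backs; the gripper's body (76 mm by 85 mm) begins 54 mm behind the grasp point. The pads swing forward as they close: fully open they stand 13 mm farther back than shut.
Start: joints at [1.035, 0.477, 0.022, 1.555, -0.011, 1.109, -0.083], TCP at [0.28, -0.614, 0.245] pointing down, gripper open.
Joint ranges: [-2.96, 2.96], [-0.34, 2.1], [-1.41, 1.46], [0.24, 2.44], [-1.37, 4.51], [0.17, 1.92], [-2.96, 2.96]. Speed limits (rad/s): [2.39, 2.39, 3.14, 3.14, 3.14, 3.14, 3.14].

### API

Orientations are given as a rotation vector (axis times angle).
In Python, from bench import r gives the robot as it stands.
- The arm moves only by the tool send_rows, never from a script. Its argument "plan" is a list of rows, each a list of 5 numbers: the shift along the tool's x, y, z in cm, then the turn about the tool's y in degrees, then the opening, from 0 (shut) to 1 (fully open). In form: [[dx, dy, dz, spin, grip], ...]. A call has 1 to 12 rows; each row shifts and turns the commanded pose from where the row before left it, along the tool's axes as they then stand; what a row does not reach is not made up. A row lasts 1/8 s, in which the tool goes at most 62.5 mm and 10.7 degrees, less where a joint would pass 70% of its speed; a pose out of reach is approached as far as the arm can. A call is refused whole if a number of a shift passes 6.25 or a number of a turn 10.7, either way. A call with a gripper value outside its range is refused whole. The fingers move at their own pace and stop on an object; "force" is the grip in N (left out, the last holds). Time passes only in rows, so rows that do not move let the fingers close. It gives the time, the measured TCP pose, the force and the opening at its end, in the units of the state.
- r.get_obs(): the state, without advancing time (a new reading comes with each control period).
- r.grab_frame(name): name is "scene" or "side" or "wrist"; returns a dict with "image" (480x640x3 uint8, red, green, blue), "camera_matrix" (3x3 intrinsics, pixels), "cam_to_world" (4x4, takes a point from camera to world coordinates). Camera axes: x right, y down, z forward; pixel columns grow to the right and rows downward; lengths in m; the calibration is good to about 2 mm. The wrist camera is an equidistant fisheye: a pixel r from the principal point sees the ray r / f radians off the axis. A picture is of the moment at which its call begins. There is no depth.
- r.hand_in(): hands the job in, once; it reports no verdict.
Trained networks look in the newest picture that a camera, given by its name, has taken for a name from the list of things; names that differ only in an ending like _2 or _b are one class to them, and where a whole thing is asked for, a point or a joint stands for the part that bears it (a point fixed in the world has none). Each returns a list of dicts, best first, with "p" (0 to 1); they miss things now and then, are a little off and sometimes report something else, mostly with a low value. They report only what shows in the picture. A call takes as long as a camera call. They do not tell look-alikes from the thing itself.
- r.recognise(camera, target): "rect" ([left, top, right, bottom] in pixels, round what is visible of it).
The state is a dict: "clock": time; "joints": joint angles; "qvel": joint speeds; "tau": joint torques, N m; "tcp_pos": TCP position; "orientation": TCP orientation; "contact_force": force on the tool from outside, world axes, zero at the start; "moment": the same for the moment, N m; "grip_width": finger opening in m.
Only numpy, scipy, OpenCV 4.12 (cv2) and the standard library are available. Lean on these libraries where they do the work, as an engineer would, in place of code of your own. Each camera call takes 0.05 s, during which the arm holds its last target.

## Working session

There is one attempt and no reset: what is moved stays moved. The work goes in short steps, Python scripts to look and compute and a tool call to move; the robot and the scene stay as the last step left them, time stands still between calls to the robot, and variables do not carry over. Pictures are saved under pics/ and viewed, and the job is handed in when it is done.

Besides the shell and the picture viewer there is one more tool, called as a command line: name --pt "numbers of a row" for each row, then --argument value for the rest. send_rows: Moves the arm, as the interface text tells. Its arguments: {"type":"object","properties":{"plan":{"type":"array","items":{"type":"array","items":{"type":"number"}}},"force":{"type":"number"}},"required":["plan"]}

I'll start by looking at the state and the camera pictures.

```bash
ls; mkdir -p pics; python3 - <<'E'
from bench import r
import cv2,numpy as np
o=r.get_obs()
for k,v in o.items(): print(k,np.round(v,4))
print(r.tip_extent)
for n in ["scene","side","wrist"]:
    f=r.grab_frame(n); cv2.imwrite(f"pics/{n}0.png",f["image"][:,:,::-1])
    print(n,np.round(f["camera_matrix"],1).tolist(),np.round(f["cam_to_world"],4).tolist())
E
```

```text
pics
clock 0.0
joints [ 1.0349  0.4778  0.0224  1.5565 -0.0115  1.1093 -0.0831]
qvel [ 0.0013 -0.001   0.0006  0.0015 -0.0009 -0.0004 -0.0014]
tau [ 4.00000e-04 -5.96442e+01  1.60790e+00 -2.81188e+01  1.24000e-02
  9.40000e-03  0.00000e+00]
tcp_pos [ 0.2798 -0.6137  0.2443]
orientation [-1.3809  0.8898 -0.8871]
contact_force [1.1546 0.4583 0.557 ]
moment [-0.0266  0.0082 -0.0041]
grip_width 0.0855
0.014
scene [[461.4, 0.0, 312.2], [0.0, 461.4, 246.5], [0.0, 0.0, 1.0]] [[0.1204, 0.7741, -0.6215, 1.1221], [0.9926, -0.0846, 0.0869, -0.0326], [0.0147, -0.6274, -0.7786, 0.8304], [0.0, 0.0, 0.0, 1.0]]
side [[570.2, 0.0, 320.2], [0.0, 570.2, 231.1], [0.0, 0.0, 1.0]] [[-0.9399, -0.1639, 0.2996, 0.2013], [-0.3408, 0.5059, -0.7924, 0.9112], [-0.0217, -0.8469, -0.5313, 0.683], [0.0, 0.0, 0.0, 1.0]]
wrist [[371.6, 0.0, 315.8], [0.0, 371.6, 233.7], [0.0, 0.0, 1.0]] [[0.4148, -0.8682, -0.2723, 0.3487], [-0.9099, -0.3958, -0.1239, -0.5825], [-0.0002, 0.2992, -0.9542, 0.3731], [0.0, 0.0, 0.0, 1.0]]
```

View pics/scene0.png

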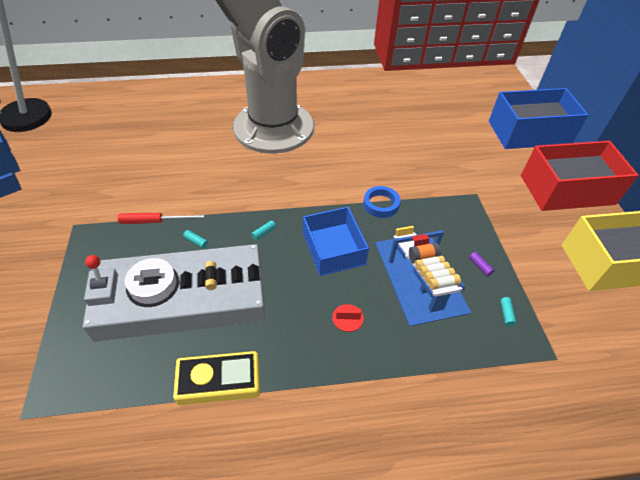

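View pics/side0.png

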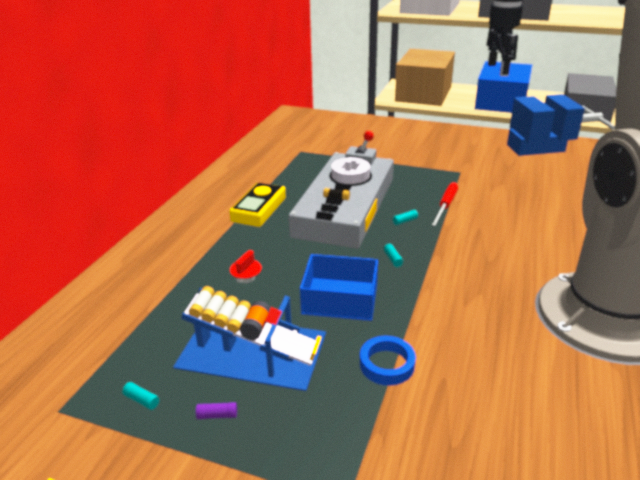

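View pics/wrist0.png

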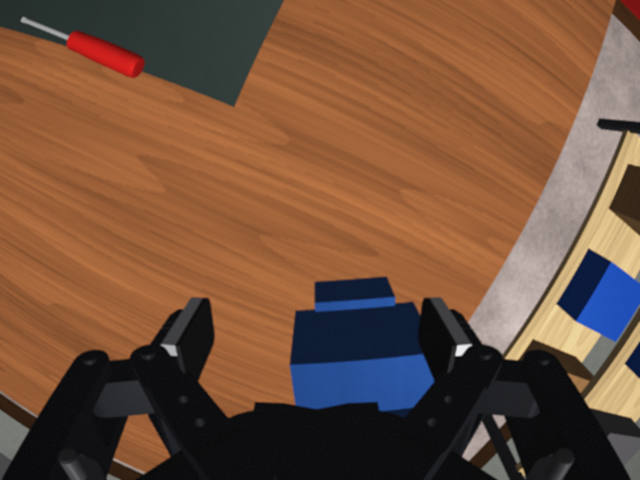

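```bash
cat > h.py <<'E'
import numpy as np, cv2, os
from scipy.spatial.transform import Rotation as Ro
from scipy.optimize import least_squares
from bench import r
def grab(n,save=None):
    f=r.grab_frame(n)
    if save: cv2.imwrite(f"pics/{save}.png",f["image"][:,:,::-1])
    return f
def ray(f,uv):
    K=f["camera_matrix"];T=f["cam_to_world"]
    x=(np.array(uv,float)-K[:2,2])/K[0,0]
    if f.get("fish"):
        a=np.linalg.norm(x); d=np.r_[x/max(a,1e-9)*np.sin(a),np.cos(a)]
    else: d=np.r_[x,1]
    return T[:3,3],T[:3,:3]@d
def onz(f,uv,z):
    c,d=ray(f,uv); return c+d*(z-c[2])/d[2]
def proj(f,p):
    K=f["camera_matrix"];T=f["cam_to_world"]
    q=(np.atleast_2d(p)-T[:3,3])@T[:3,:3]
    if f.get("fish"):
        rr=np.linalg.norm(q[:,:2],axis=1); a=np.arctan2(rr,q[:,2])
        return K[:2,2]+K[0,0]*q[:,:2]*(a/np.maximum(rr,1e-9))[:,None]
    return K[:2,2]+K[0,0]*q[:,:2]/q[:,2:]
def tri(rays):
    A=np.zeros((3,3));b=np.zeros(3)
    for c,d in rays:
        d=d/np.linalg.norm(d);P=np.eye(3)-np.outer(d,d);A+=P;b+=P@c
    return np.linalg.solve(A,b)
def crop(img,x0,y0,x1,y1,s,name):
    c=cv2.resize(img[y0:y1,x0:x1],None,fx=s,fy=s,interpolation=cv2.INTER_CUBIC)
    for u in range((x0+9)//10*10,x1,10):
        cv2.line(c,(int((u-x0)*s),0),(int((u-x0)*s),8 if u%50 else 16),(255,255,0),1)
        if u%20==0: cv2.putText(c,str(u),(int((u-x0)*s)+1,22),0,.35,(255,255,0),1)
    for v in range((y0+9)//10*10,y1,10):
        cv2.line(c,(0,int((v-y0)*s)),(8,int((v-y0)*s)),(255,255,0),1)
        if v%20==0: cv2.putText(c,str(v),(10,int((v-y0)*s)+4),0,.35,(255,255,0),1)
    cv2.imwrite(f"pics/{name}.png",c[:,:,::-1])
def wr(save=None):
    f=grab("wrist",save); f["fish"]=True; return f
def tool():
    o=r.get_obs(); return np.array(o["tcp_pos"]),Ro.from_rotvec(o["orientation"]).as_matrix(),o
E
python3 - <<'E'
from h import *
p,R,o=tool(); print(np.round(R,3))
s=grab("scene")
for t in ["chute","gate","jam","fuse1","blown1","bin","box","socket","key","lever","meter","tape","driver"]:
    print(t,[(np.round(d["rect"]).astype(int).tolist(),round(d["p"],2)) for d in r.recognise("scene",t)][:6])
d=grab("side")
for t in ["chute","jam","fuse1","blown1","bin","box","socket","key","lever"]:
    print("S",t,[(np.round(d["rect"]).astype(int).tolist(),round(d["p"],2)) for d in r.recognise("side",t)][:6])
crop(s["image"],360,200,500,330,5.5,"c1")
crop(s["image"],70,230,270,350,4,"c2")
crop(d["image"],160,260,340,390,4.4,"c3")
crop(d["image"],280,120,410,250,4.5,"c4")
E
```

```text
[[ 0.415 -0.001  0.91 ]
 [-0.91   0.001  0.415]
 [-0.001 -1.    -0.   ]]
chute [([376, 224, 469, 327], 0.76), ([335, 303, 362, 332], 0.75)]
gate [([376, 227, 468, 326], 0.58), ([85, 245, 265, 342], 0.55)]
jam [([410, 241, 439, 264], 0.87)]
fuse1 [([424, 272, 455, 281], 0.79), ([427, 279, 460, 288], 0.76), ([500, 298, 516, 326], 0.67), ([84, 245, 268, 342], 0.6), ([470, 254, 494, 274], 0.53), ([414, 257, 445, 268], 0.52)]
blown1 [([250, 221, 276, 243], 0.77), ([186, 231, 207, 248], 0.75), ([205, 257, 217, 287], 0.62), ([424, 271, 454, 279], 0.59), ([118, 215, 203, 225], 0.31)]
bin [([300, 208, 366, 275], 0.98), ([332, 310, 363, 330], 0.5)]
box [([82, 247, 267, 343], 0.57), ([362, 187, 402, 220], 0.56)]
socket [([84, 243, 262, 343], 0.6)]
key []
lever [([88, 254, 100, 281], 0.73)]
meter [([174, 352, 260, 403], 0.91), ([86, 255, 97, 281], 0.59), ([84, 243, 267, 343], 0.34), ([416, 259, 444, 274], 0.17)]
tape [([120, 211, 204, 223], 0.35)]
driver [([118, 212, 179, 223], 0.92), ([332, 305, 362, 331], 0.73), ([362, 188, 400, 219], 0.46)]
S chute [([175, 288, 324, 388], 0.9), ([322, 186, 350, 201], 0.49)]
S jam [([237, 302, 271, 343], 0.73)]
S fuse1 [([189, 285, 214, 315], 0.93), ([194, 404, 237, 421], 0.92), ([123, 384, 157, 410], 0.92), ([228, 303, 251, 335], 0.83), ([203, 295, 227, 326], 0.67), ([209, 296, 240, 328], 0.6)]
S blown1 [([392, 212, 417, 225], 0.73), ([288, 132, 395, 248], 0.54), ([384, 240, 404, 269], 0.5), ([324, 185, 352, 200], 0.49), ([174, 289, 326, 392], 0.36)]
S bin [([301, 254, 377, 322], 0.59), ([287, 132, 396, 245], 0.22)]
S box [([291, 133, 395, 249], 0.9), ([231, 250, 262, 284], 0.65)]
S socket [([359, 337, 416, 385], 0.52)]
S key [([292, 133, 395, 248], 0.73), ([231, 251, 262, 282], 0.71), ([325, 187, 350, 200], 0.64), ([206, 294, 226, 321], 0.45)]
S lever [([363, 133, 374, 150], 0.67), ([231, 253, 263, 284], 0.27)]
```

View pics/c1.png

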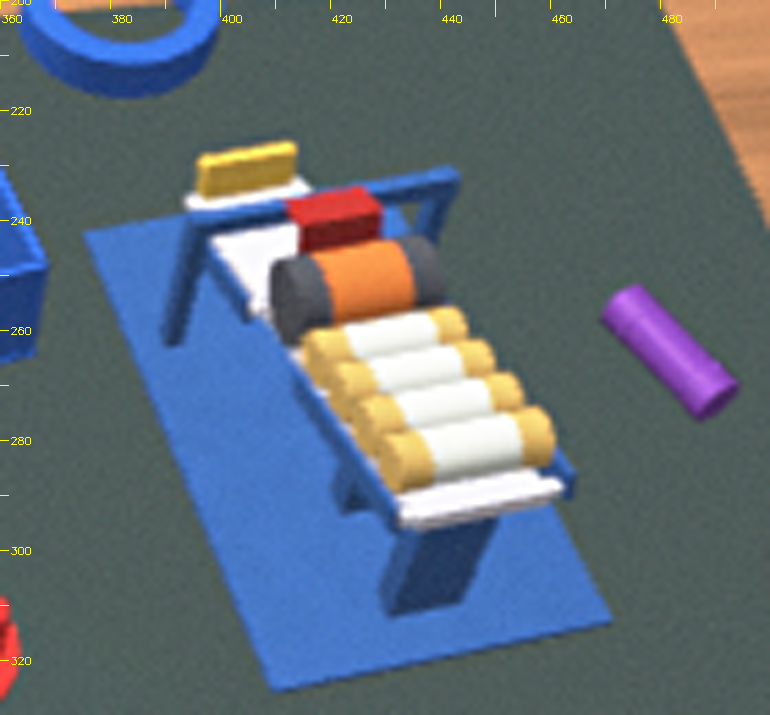

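View pics/c2.png

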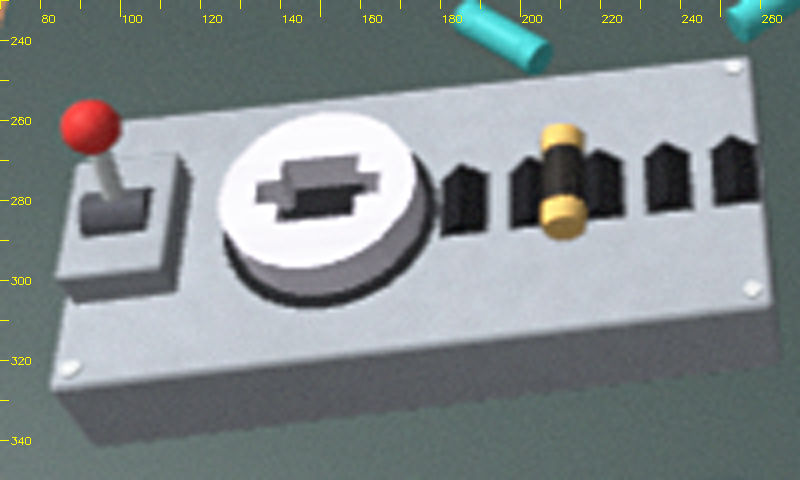

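View pics/c3.png

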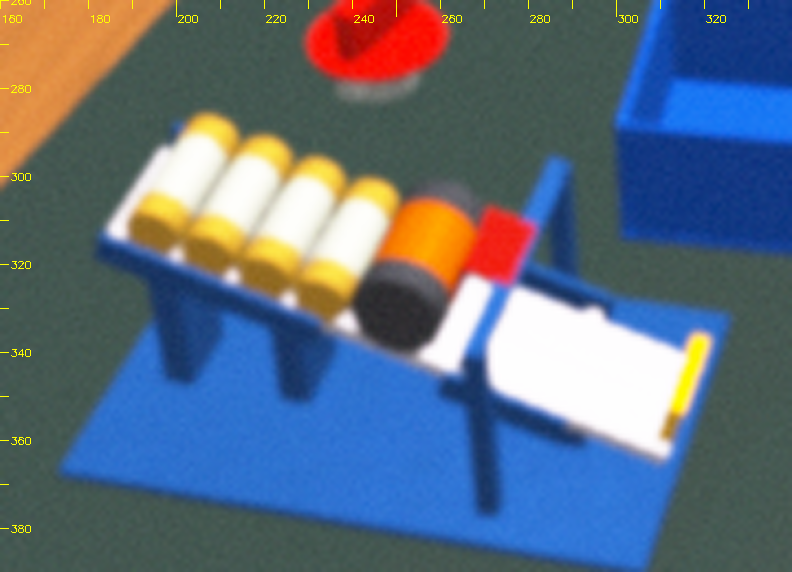

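View pics/c4.png

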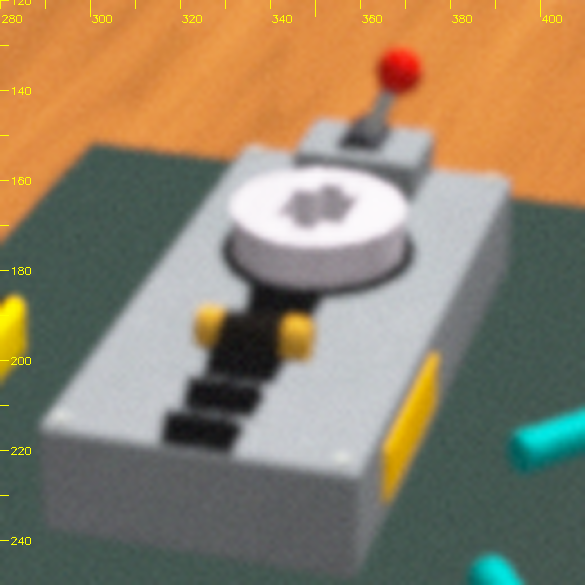

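```bash
python3 - <<'E'
from h import *
s=grab("scene");d=grab("side")
np.savez("cams.npz",K0=s["camera_matrix"],T0=s["cam_to_world"],K1=d["camera_matrix"],T1=d["cam_to_world"])
def fit(obs,x0):
    def pts(x,P):
        c,sn=np.cos(x[2]),np.sin(x[2]); P=np.array(P)
        return np.c_[x[0]+c*P[:,0]-sn*P[:,1],x[1]+sn*P[:,0]+c*P[:,1],P[:,2]]
    def res(x): return np.concatenate([(proj(f,pts(x,P))-np.array(uv)).ravel() for f,P,uv in obs])
    q=least_squares(res,x0,loss="soft_l1"); return q.x,res(q.x).reshape(-1,2)
a,b=.1125,.068
F=lambda sx,sy:[sx*a,sy*b,.004]
print("chute");x,e=fit([(s,[F(-1,-1),F(1,1),F(1,-1)],[(375.5,242),(471,312.5),(409.5,325)]),
 (d,[F(1,1),F(-1,1),F(-1,-1)],[(174,367.5),(304.5,389),(323,331)])],[.7,.3,.1]);print(np.round(x,4),np.round(e,1).tolist())
a2,b2=.08,.17
B=lambda sx,sy,z=.06:[sx*a2,sy*b2,z]
print("box");x,e=fit([(s,[B(-1,1),B(1,1),B(1,-1),B(1,-1,0),B(1,1,0)],[(257,244),(262.5,306.5),(83,326.5),(94,341),(264.5,321.5)]),
 (d,[B(1,1),B(-1,1),B(-1,-1),B(1,-1)],[(289.3,214.4),(359.6,225.8),(393.3,160),(335.1,152.7)])],[.7,-.3,.1]);print(np.round(x,4),np.round(e,1).tolist())
E
```

```text
chute
[0.5687 0.2863 0.1144] [[-0.7, -0.1], [0.3, -0.1], [0.2, 0.4], [-2.1, -0.6], [0.3, 0.3], [1.5, 0.1]]
box
[ 0.5666 -0.2306  0.021 ] [[0.6, -1.7], [0.6, -1.0], [-2.1, -0.3], [-1.6, 0.3], [0.6, -0.5], [-2.0, 0.3], [-0.7, 0.0], [1.0, -0.9], [-0.5, -0.7]]
```

```bash
cat >> h.py <<'E'
CH=[0.5687,0.2863,0.1144]; BX=[0.5666,-0.2306,0.021]
def loc(X,p):
    c,s=np.cos(X[2]),np.sin(X[2]); return np.array([X[0]+c*p[0]-s*p[1],X[1]+s*p[0]+c*p[1],p[2]])
def inv(X,p):
    c,s=np.cos(X[2]),np.sin(X[2]); d=np.array(p[:2])-X[:2]; return np.array([c*d[0]+s*d[1],-s*d[0]+c*d[1],p[2]])
def slope(s,n,y=0):
    a=np.radians(18); return np.array([-.105+s*np.cos(a)-n*np.sin(a),y,.02+s*np.sin(a)+n*np.cos(a)])
def yawof(R): return np.degrees(np.arctan2(R[1,0],R[0,0]))
def plan(tp,tyaw,grip,rows=None,p=None,yaw=None,v=5.0,w=10.0):
    """rows from present pose to tp (m), tool-x yaw (deg)"""
    P,R,o=tool()
    p=P if p is None else np.array(p); yaw=yawof(R) if yaw is None else yaw
    tp=np.array(tp); dyaw=(tyaw-yaw+180)%360-180
    n=max(int(np.ceil(np.abs(tp-p).max()*100/v)),int(np.ceil(abs(dyaw)/w)),1)
    if rows: n=rows
    out=[];q=p.copy();y=yaw
    for i in range(n):
        goal=p+(tp-p)*(i+1)/n; d=(goal-q)*100
        a=np.radians(y); x=np.array([np.cos(a),np.sin(a)]);z=np.array([-np.sin(a),np.cos(a)])
        dx,dz=round(d[:2]@x,2),round(d[:2]@z,2);dy=round(-d[2],2);sp=round(-(yaw+dyaw*(i+1)/n-y),1)
        q=q+np.r_[(x*dx+z*dz)/100,-dy/100];y-=sp
        out.append([dx,dy,dz,sp,grip])
    print(str(out).replace(" ","")); return q,y
def st():
    P,R,o=tool(); print("t",round(float(o["clock"]),2),"tcp",np.round(P,4),"yaw",round(yawof(R),2),"tilt",np.round(R[2],3),"F",np.round(o["contact_force"],1),"M",np.round(o["moment"],2),"g",round(float(o["grip_width"]),4))
    return P,yawof(R),o
E
python3 - <<'E'
from h import *
s=grab("scene");d=grab("side")
j=loc(CH,slope(.103,.018)); print("jam",j,proj(s,j),proj(d,j))
print("tri jam",tri([ray(s,(424.5,252.5)),ray(d,(254,322))]))
# burnt
b=onz(s,(210.3,275),.071);print("burnt",b,inv(BX,b), onz(d,(336.5,193.5),.071))
so=onz(s,(149.5,278),.088);print("sock",so,inv(BX,so),onz(d,(350,166.5),.088), inv(BX,onz(d,(350,166.5),.088)))
for uv in [(186,),(202,)]: pass
print("lever",tri([ray(s,(92.5,261.5)),ray(d,(368.5,135.8))]),inv(BX,tri([ray(s,(92.5,261.5)),ray(d,(368.5,135.8))])))
# key flange top z=.026
print("key",onz(s,(348,318),.026),onz(d,(246,268),.026))
crop(s["image"],290,195,380,340,4,"c5")
crop(d["image"],215,235,395,335,4,"c6")
E
```

```text
jam [0.5561789  0.2848613  0.06894777] [[424.11684085 252.51676275]] [[254.62034786 320.14249075]]
tri jam [0.55569055 0.28683977 0.06724389]
burnt [ 0.56668893 -0.15992     0.071     ] [0.00157308 0.07066255 0.071     ] [ 0.56571566 -0.162933    0.071     ]
sock [ 0.57334563 -0.27413405  0.088     ] [ 0.00583   -0.0436661  0.088    ] [ 0.56797178 -0.27145979  0.088     ] [ 0.00051348 -0.04087958  0.088     ]
lever [ 0.55191128 -0.37163173  0.12797939] [-0.01764693 -0.14069219  0.12797939]
key [0.66954613 0.10605895 0.026     ] [0.66450638 0.10540349 0.026     ]
```

View pics/c5.png

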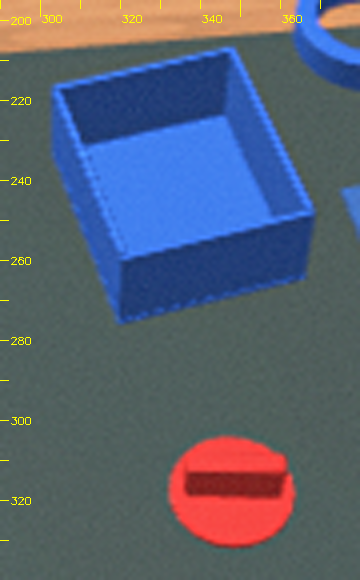

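View pics/c6.png

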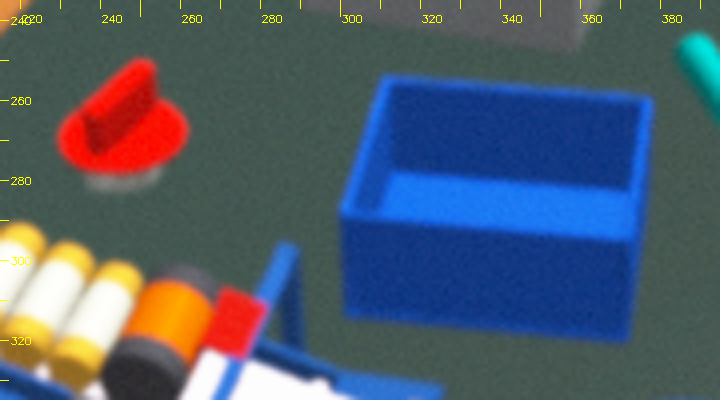

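```bash
python3 - <<'E'
from h import *
s=grab("scene")
c=[onz(s,u,.06) for u in [(303,217),(347,207),(367.5,248),(320,259.5)]]
print(np.round(c,4), np.mean(c,0))
for i in range(4): print(np.linalg.norm(c[i]-c[(i+1)%4]))
print(np.degrees(np.arctan2(*(c[1]-c[0])[[1,0]])))
print(plan([.556,.285,.22],-83.4,1,rows=22))
E
```

```text
[[0.42   0.043  0.06  ]
 [0.3998 0.1473 0.06  ]
 [0.5242 0.1707 0.06  ]
 [0.5438 0.0654 0.06  ]] [0.47195331 0.10659446 0.06      ]
0.10621036838408625
0.1266188105946569
0.1071207292605784
0.12581033350321738
100.95657915913206
[[np.float64(-3.2),np.float64(0.12),np.float64(2.84),np.float64(0.8),1],[np.float64(-3.24),np.float64(0.11),np.float64(2.79),np.float64(0.8),1],[np.float64(-3.27),np.float64(0.12),np.float64(2.75),np.float64(0.8),1],[np.float64(-3.32),np.float64(0.11),np.float64(2.7),np.float64(0.9),1],[np.float64(-3.35),np.float64(0.12),np.float64(2.64),np.float64(0.8),1],[np.float64(-3.4),np.float64(0.11),np.float64(2.6),np.float64(0.8),1],[np.float64(-3.43),np.float64(0.12),np.float64(2.56),np.float64(0.8),1],[np.float64(-3.46),np.float64(0.11),np.float64(2.5),np.float64(0.8),1],[np.float64(-3.5),np.float64(0.12),np.float64(2.46),np.float64(0.8),1],[np.float64(-3.53),np.float64(0.11),np.float64(2.41),np.float64(0.8),1],[np.float64(-3.57),np.float64(0.12),np.float64(2.35),np.float64(0.9),1],[np.float64(-3.6),np.float64(0.11),np.float64(2.31),np.float64(0.8),1],[np.float64(-3.64),np.float64(0.12),np.float64(2.25),np.float64(0.8),1],[np.float64(-3.66),np.float64(0.11),np.float64(2.2),np.float64(0.8),1],[np.float64(-3.7),np.float64(0.12),np.float64(2.14),np.float64(0.8),1],[np.float64(-3.73),np.float64(0.11),np.float64(2.1),np.float64(0.8),1],[np.float64(-3.75),np.float64(0.12),np.float64(2.05),np.float64(0.8),1],[np.float64(-3.78),np.float64(0.11),np.float64(1.99),np.float64(0.9),1],[np.float64(-3.82),np.float64(0.12),np.float64(1.93),np.float64(0.8),1],[np.float64(-3.84),np.float64(0.11),np.float64(1.88),np.float64(0.8),1],[np.float64(-3.86),np.float64(0.12),np.float64(1.82),np.float64(0.8),1],[np.float64(-3.9),np.float64(0.11),np.float64(1.77),np.float64(0.8),1]]
(array([0.55594549, 0.28503999, 0.22002089]), np.float64(-83.39308434517297))
```

```bash
cat >> h.py <<'E'
def mv(tp,tyaw,n=None,p=None,yaw=None,v=5.0,w=10.0):
    P,R,o=tool()
    p=P if p is None else np.array(p); yaw=yawof(R) if yaw is None else yaw
    tp=np.array(tp); D=tp-p; dyaw=(tyaw-yaw+180)%360-180
    n=n or max(int(np.ceil(np.linalg.norm(D)*100/v)),int(np.ceil(abs(dyaw)/w)),1)
    A=np.zeros((2,2))
    for i in range(n):
        a=np.radians(yaw+dyaw*i/n); A+=np.array([[np.cos(a),-np.sin(a)],[np.sin(a),np.cos(a)]])
    d=np.linalg.solve(A,D[:2])*100
    print(f"{n} rows of [{d[0]:.2f},{-D[2]*100/n:.2f},{d[1]:.2f},{-dyaw/n:.2f}]")
E
python3 - <<'E'
from h import *
mv([.556,.285,.22],-83.4,n=22)
E
```

```text
22 rows of [-3.60,0.12,2.34,0.81]
```

send_rows --pt "-3.6 0.12 2.34 0.8 1" --pt "-3.6 0.12 2.34 0.8 1" --pt "-3.6 0.12 2.34 0.8 1" --pt "-3.6 0.12 2.34 0.8 1" --pt "-3.6 0.12 2.34 0.8 1" --pt "-3.6 0.12 2.34 0.8 1" --pt "-3.6 0.12 2.34 0.8 1" --pt "-3.6 0.12 2.34 0.8 1" --pt "-3.6 0.12 2.34 0.8 1" --pt "-3.6 0.12 2.34 0.8 1" --pt "-3.6 0.12 2.34 0.8 1"

```text
clock: 2.98
tcp_pos: [0.3826, -0.1523, 0.2324]
orientation: [-1.326, 1.004, -1.006]
contact_force: [1.0, -0.6, -0.3]
grip_width: 0.0851
```

send_rows --pt "-3.6 0.12 2.34 0.8 1" --pt "-3.6 0.12 2.34 0.8 1" --pt "-3.6 0.12 2.34 0.8 1" --pt "-3.6 0.12 2.34 0.8 1" --pt "-3.6 0.12 2.34 0.8 1" --pt "-3.6 0.12 2.34 0.8 1" --pt "-3.6 0.12 2.34 0.8 1" --pt "-3.6 0.12 2.34 0.8 1" --pt "-3.6 0.12 2.34 0.8 1" --pt "-3.6 0.12 2.34 0.8 1" --pt "-3.6 0.12 2.34 0.8 1" --pt "0 0 0 0 1"

```text
clock: 4.47
tcp_pos: [0.5537, 0.2898, 0.2187]
orientation: [-1.264, 1.118, -1.115]
contact_force: [-0.4, -0.8, -0.8]
grip_width: 0.0853
```

```bash
python3 - <<'E'
from h import *
st()
w=wr("w1")
for t in ["jam","fuse1"]:
    print(t,[(np.round(d["rect"]).astype(int).tolist(),round(d["p"],2)) for d in r.recognise("wrist",t)][:6])
print(proj(w,[loc(CH,slope(.103,.018)),loc(CH,slope(.103,.018,-.029)),loc(CH,slope(.103,.018,.029)),loc(CH,[.1125,.068,.004]),loc(CH,[-.1125,.068,.004]),loc(CH,[-.1125,-.068,.004]),loc(CH,[.1125,-.068,.004])]))
E
```

```text
t 4.47 tcp [0.5537 0.2898 0.2187] yaw -82.87 tilt [-0.002 -1.     0.   ] F [-0.4 -0.8 -0.8] M [-0.02  0.01  0.04] g 0.0853
jam [([283, 200, 366, 242], 0.9)]
fuse1 [([285, 82, 371, 116], 0.94), ([286, 170, 364, 198], 0.91), ([155, 26, 194, 90], 0.84), ([281, 112, 371, 148], 0.79), ([282, 145, 369, 172], 0.78), ([160, 154, 194, 215], 0.66)]
[[322.22408336 217.39540872]
 [359.44648119 217.83549744]
 [284.86097488 217.0641049 ]
 [248.17932964  67.0583805 ]
 [254.30151628 293.97407888]
 [384.87860242 295.04016538]
 [396.85230099  69.2214672 ]]
```

View pics/w1.png

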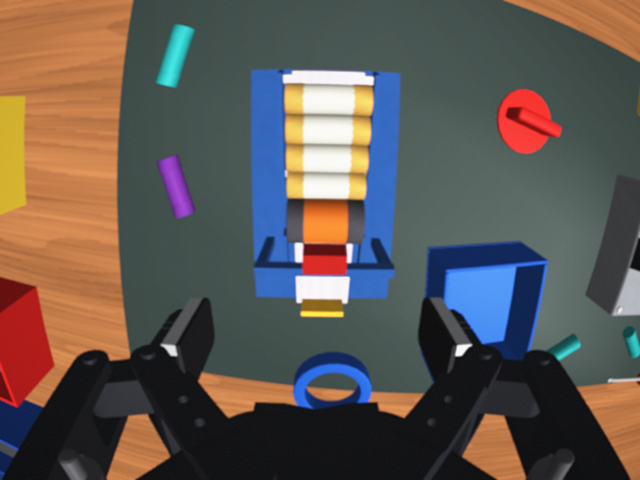

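```bash
sed -i 's/^CH=.*BX/CH=[0.5675,0.2852,0.1144]; BX/' h.py; python3 - <<'E'
from h import *
j=loc(CH,slope(.103,.018));print(j)
mv([j[0],j[1],.11],-83.4,n=4)
mv([j[0],j[1],.066],-83.4,n=4,p=[j[0],j[1],.11],yaw=-83.4)
E
```

```text
[0.5549789  0.2837613  0.06894777]
4 rows of [0.03,2.72,0.03,0.07]
4 rows of [-0.00,1.10,0.00,-0.00]
```

send_rows --pt "0.03 2.7 0.03 0.1 1" --pt "0.03 2.7 0.03 0.1 1" --pt "0.03 2.7 0.03 0.1 1" --pt "0.03 2.7 0.03 0.1 1" --pt "0 1.1 0 0 1" --pt "0 1.1 0 0 1" --pt "0 0 0 0 1"

```text
clock: 5.5
tcp_pos: [0.5551, 0.2846, 0.0888]
orientation: [-1.261, 1.125, -1.125]
contact_force: [0.4, -0.6, 0.3]
grip_width: 0.0855
```

```bash
python3 - <<'E'
from h import *
st()
w=wr("w2");d=grab("side"); crop(d["image"],160,200,380,400,3.5,"d2")
j=loc(CH,slope(.103,.018)); mv([j[0],j[1],.066],-83.4,n=2)
E
```

```text
t 5.5 tcp [0.5551 0.2846 0.0888] yaw -83.51 tilt [ 0. -1. -0.] F [ 0.4 -0.6  0.3] M [ 0.02  0.   -0.04] g 0.0855
2 rows of [0.07,1.19,-0.04,-0.05]
```

View pics/w2.png

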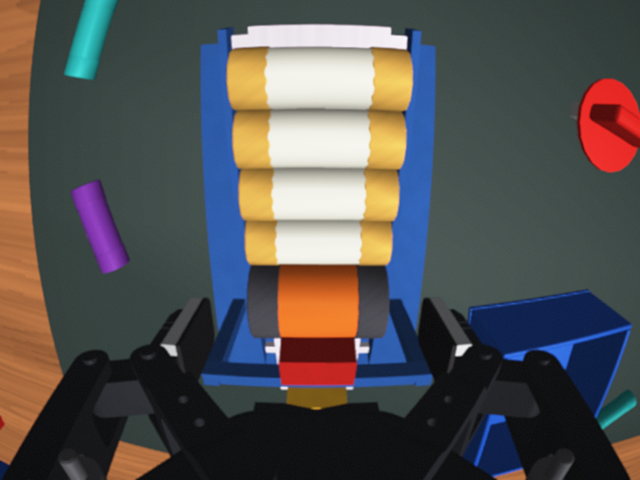

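View pics/d2.png

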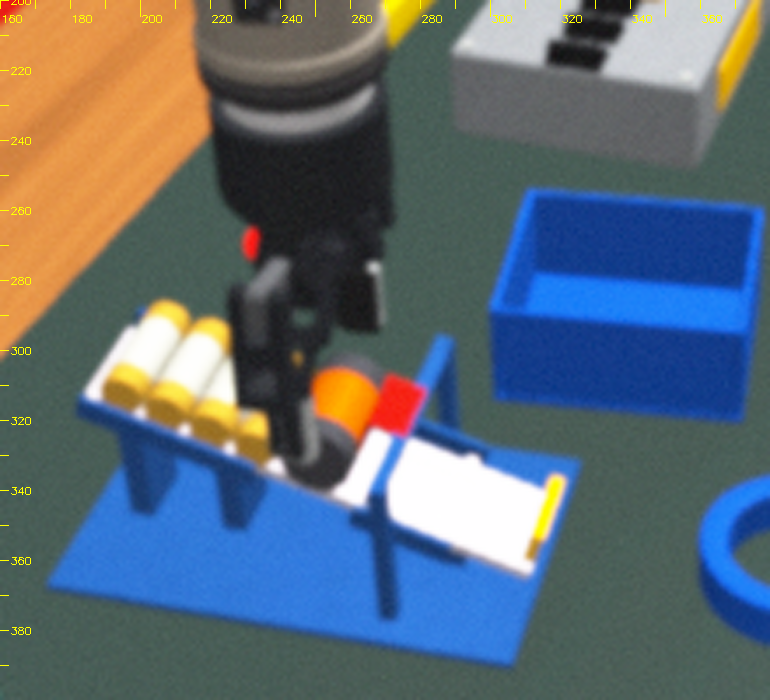

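send_rows --pt "0.05 1.1 -0.1 0 1" --pt "0.05 1.15 -0.05 0 1" --pt "0 0 0 0 1" --pt "0 0 0 0 0.5" --pt "0 0 0 0 0.4" --pt "0 0 0 0 0.4" --pt "0 0 0 0 0.4" --force 40

```text
clock: 6.48
tcp_pos: [0.5539, 0.2841, 0.0669]
orientation: [-1.26, 1.125, -1.125]
contact_force: [-0.3, 0.5, 3.4]
grip_width: 0.0571
```

```bash
python3 - <<'E'
from h import *
st()
w=wr("w3");d=grab("side"); crop(d["image"],160,200,380,400,3.5,"d3")
E
```

```text
t 6.47 tcp [0.5539 0.2841 0.0669] yaw -83.49 tilt [-0.    -1.     0.001] F [-0.3  0.5  3.4] M [ 0.09  0.17 -0.03] g 0.0571
```

View pics/w3.png

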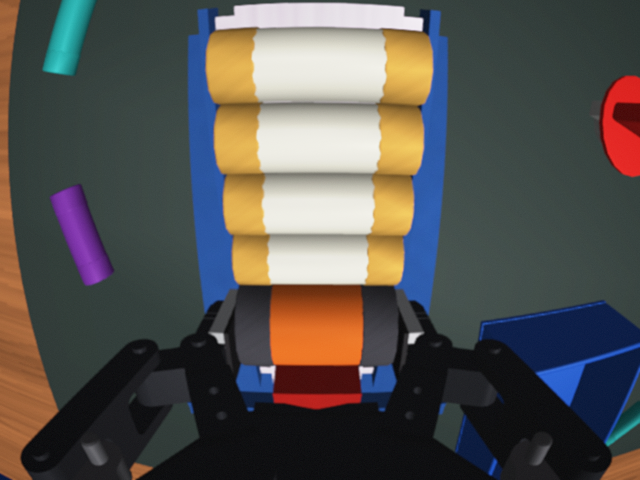

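View pics/d3.png

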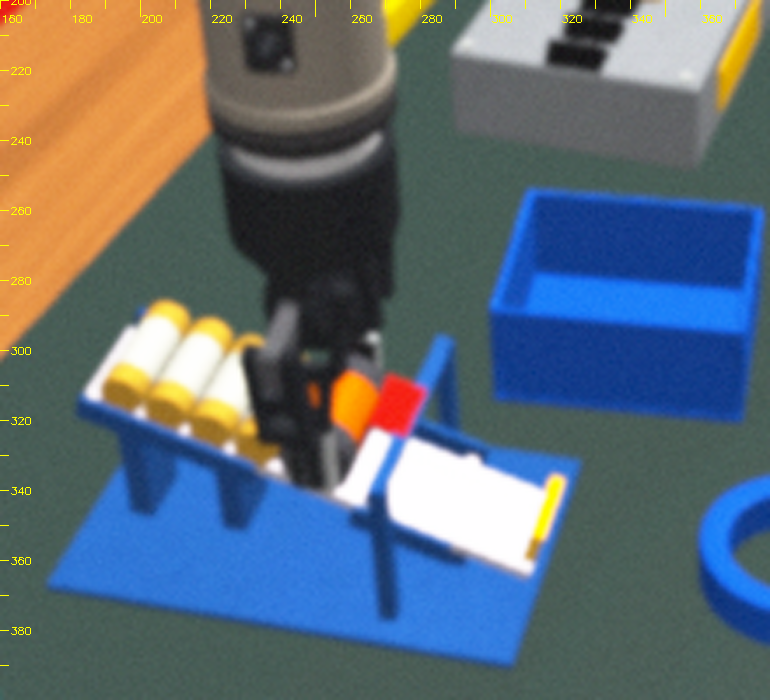

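send_rows --pt "0 -0.5 0.13 0 0.4" --pt "0 -0.5 0.13 0 0.4" --pt "0 -0.5 0.13 0 0.4" --pt "0 -0.5 0.1 0 0.4" --pt "0 -0.7 0 0 0.4" --pt "0 -1 0 0 0.4" --pt "0 -1.5 0 0 0.4" --pt "0 -2.5 0 0 0.4" --pt "0 -2.5 0 0 0.4" --pt "0 -2.5 0 0 0.4" --pt "0 0 0 0 0.4"

```text
clock: 7.95
tcp_pos: [0.5599, 0.2854, 0.1964]
orientation: [-1.255, 1.123, -1.126]
contact_force: [-0.3, -0.2, -1.5]
grip_width: 0.0577
```

```bash
python3 - <<'E'
from h import *
st()
w=wr("w4");s=grab("scene","s4")
print([(np.round(d["rect"]).astype(int).tolist(),round(d["p"],2)) for d in r.recognise("scene","bin")][:6])
mv([.472,.107,.19],-83.4+4)
E
```

```text
t 7.95 tcp [0.5599 0.2854 0.1964] yaw -83.49 tilt [-0.002 -1.     0.005] F [-0.3 -0.2 -1.5] M [0.03 0.04 0.01] g 0.0577
[([302, 208, 368, 274], 0.84)]
4 rows of [4.08,0.06,-2.75,-1.02]
```

View pics/w4.png

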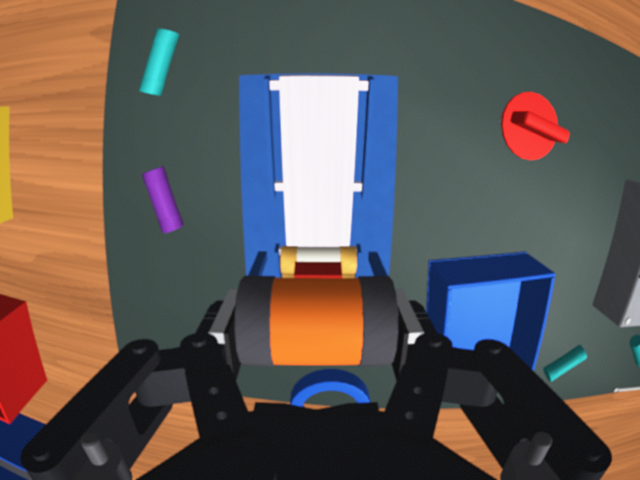

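View pics/s4.png

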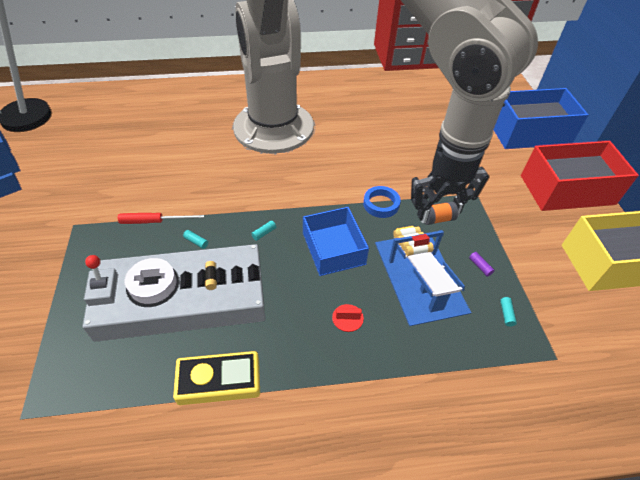

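```bash
python3 - <<'E'
from h import *
s=grab("scene")
mv([.467,.131,.16],10.5,n=11)
E
```

```text
11 rows of [0.31,0.29,-1.78,-8.54]
```

send_rows --pt "0.31 0.3 -1.78 -8.5 0.4" --pt "0.31 0.3 -1.78 -8.5 0.4" --pt "0.31 0.3 -1.78 -8.5 0.4" --pt "0.31 0.3 -1.78 -8.5 0.4" --pt "0.31 0.3 -1.78 -8.5 0.4" --pt "0.31 0.3 -1.78 -8.5 0.4" --pt "0.31 0.3 -1.78 -8.5 0.4" --pt "0.31 0.3 -1.78 -8.5 0.4" --pt "0.31 0.3 -1.78 -8.5 0.4" --pt "0.31 0.3 -1.78 -8.5 0.4" --pt "0.31 0.3 -1.78 -8.5 0.4" --pt "0 0 0 0 0.4"

```text
clock: 9.65
tcp_pos: [0.4664, 0.1307, 0.1593]
orientation: [-1.567, -0.132, 0.136]
contact_force: [-0.3, 1.1, -2.1]
grip_width: 0.0578
```

```bash
python3 - <<'E'
from h import *
st()
w=wr("w5")
bc=np.array([.472,.107,.06]);
c,s=np.cos(np.radians(10.5)),np.sin(np.radians(10.5))
for z in(.06,):
  print(np.round(proj(w,[loc([.472,.107,np.radians(10.5)],[a*.065,b*.055,z]) for a,b in [(-1,-1),(-1,1),(1,1),(1,-1)]])))
mv([.467,.131,.06],10.5)
E
```

```text
t 9.65 tcp [0.4664 0.1307 0.1593] yaw 9.77 tilt [-0.002 -1.    -0.   ] F [-0.3  1.1 -2.1] M [ 0.05 -0.05  0.02] g 0.0578
[[233. 342.]
 [217. 196.]
 [420. 193.]
 [407. 340.]]
2 rows of [0.02,4.99,-0.05,-0.37]
```

View pics/w5.png

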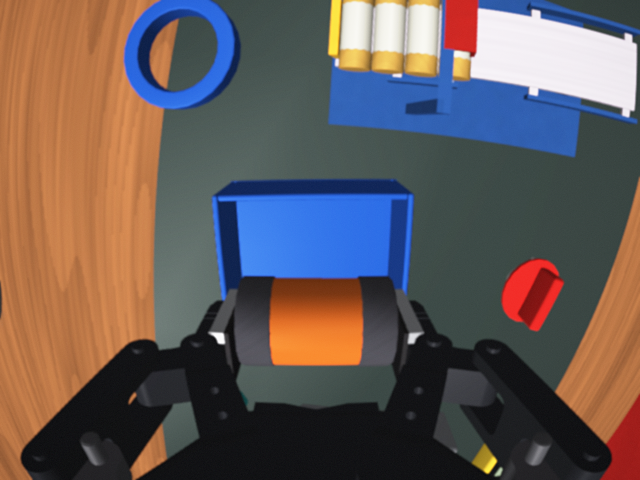

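send_rows --pt "-0.1 4 0 -0.4 0.4" --pt "-0.1 4 0 -0.3 0.4" --pt "0 2.5 0 0 0.4" --pt "0 1.3 0 0 0.4" --pt "0 1.2 0 0 0.4" --pt "0 0 0 0 0.4" --pt "0 0 0 0 0.8" --pt "0 0 0 0 0.8" --pt "0 0 0 0 0.8"

```text
clock: 10.82
tcp_pos: [0.4653, 0.132, 0.0309]
orientation: [-1.566, -0.147, 0.146]
contact_force: [-0.2, 0.2, 0.3]
grip_width: 0.0687
```

```bash
python3 - <<'E'
from h import *
st()
w=wr("w6")
E
```

```text
t 10.82 tcp [0.4653 0.132  0.0309] yaw 10.69 tilt [ 0.001 -1.    -0.   ] F [-0.2  0.2  0.3] M [-0.02 -0.03 -0.01] g 0.0687
```

View pics/w6.png

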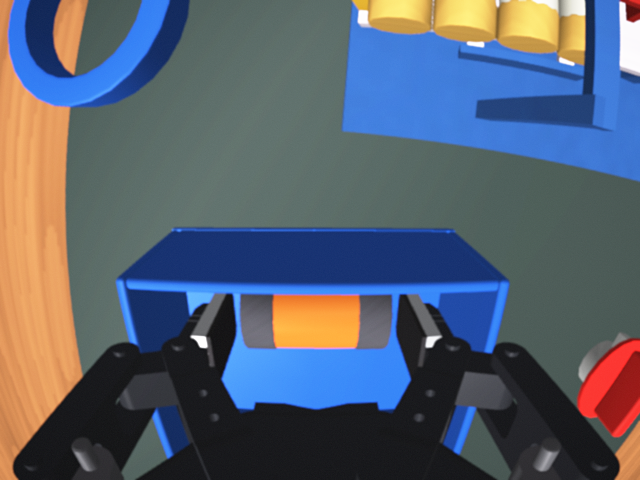

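```bash
python3 - <<'E'
from h import *
mv([.5665,-.161,.20],1.2,p=[.4653,.132,.18],yaw=10.7)
E
```

```text
7 rows of [0.95,-0.29,-4.33,1.36]
```

send_rows --pt "0 -3 0 0 0.8" --pt "0 -4 0 0 1" --pt "0 -4 0 0 1" --pt "0 -4 0 0 1"

```text
clock: 11.38
tcp_pos: [0.4647, 0.1319, 0.1818]
orientation: [-1.566, -0.147, 0.147]
contact_force: [0.9, -0.0, -0.5]
grip_width: 0.0855
```

send_rows --pt "0.95 -0.25 -4.33 1.3 1" --pt "0.95 -0.25 -4.33 1.4 1" --pt "0.95 -0.25 -4.33 1.3 1" --pt "0.95 -0.25 -4.33 1.4 1" --pt "0.95 -0.25 -4.33 1.3 1" --pt "0.95 -0.25 -4.33 1.4 1" --pt "0.95 -0.25 -4.33 1.3 1" --pt "0 0 0 0 1" --pt "0 0 0 0 1"

```text
clock: 12.5
tcp_pos: [0.5658, -0.1603, 0.1978]
orientation: [-1.57, -0.018, 0.018]
contact_force: [0.8, 0.3, 0.1]
grip_width: 0.0852
```

```bash
python3 - <<'E'
from h import *
st()
w=wr("w7")
for t in ["blown1","cradle1","socket"]:
    print(t,[(np.round(d["rect"]).astype(int).tolist(),round(d["p"],2)) for d in r.recognise("wrist",t)][:6])
P=[[0,.0707,.071],[.029,.0707,.071],[-.029,.0707,.071],[0,-.042,.088]]+[[a*.08,b*.17,.06] for a,b in[(-1,1),(1,1),(-1,-1),(1,-1)]]
print(np.round(proj(w,[loc(BX,p) for p in P]),1))
E
```

```text
t 12.5 tcp [ 0.5658 -0.1603  0.1978] yaw 1.33 tilt [-0.    -1.     0.001] F [0.8 0.3 0.1] M [-0.   -0.05  0.06] g 0.0852
blown1 [([271, 212, 358, 248], 0.93), ([135, 227, 181, 285], 0.9), ([116, 58, 165, 122], 0.89)]
cradle1 [([206, 91, 424, 414], 0.81)]
socket [([205, 88, 426, 414], 0.71)]
[[315.8 227.6]
 [356.1 227.7]
 [275.5 227.6]
 [315.5 369.1]
 [205.3  91.7]
 [426.8  92.2]
 [240.4 441.4]
 [390.2 441.7]]
```

View pics/w7.png

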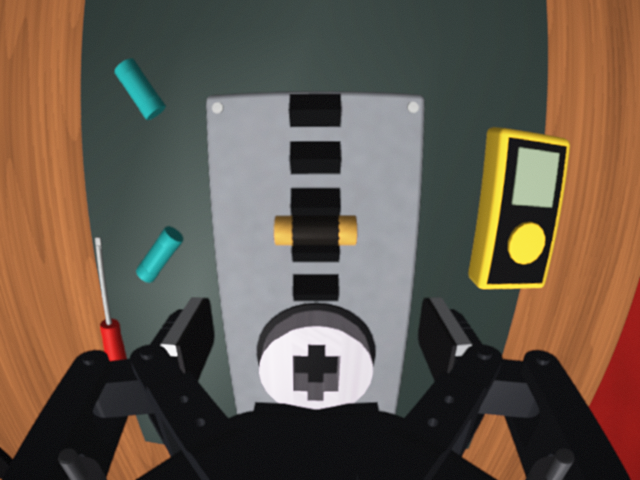

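send_rows --pt "0 3 -0.05 0 1" --pt "0 3 -0.05 0 1" --pt "0 3 0 0 1" --pt "0 1.5 0 0 1" --pt "0 1 0 0 1" --pt "0 0.63 0 0 1" --pt "0 0 0 0 1" --pt "0 0 0 0 0.6" --pt "0 0 0 0 0.4" --pt "0 0 0 0 0.4" --pt "0 0 0 0 0.4" --force 30

```text
clock: 14.08
tcp_pos: [0.5667, -0.1621, 0.0774]
orientation: [-1.571, -0.019, 0.017]
contact_force: [-1.0, 0.3, 6.2]
grip_width: 0.0571
```

```bash
python3 - <<'E'
from h import *
st()
w=wr("w8");d=grab("side"); crop(d["image"],260,100,430,260,4,"d8")
E
```

```text
t 14.07 tcp [ 0.5667 -0.1621  0.0774] yaw 1.3 tilt [ 0.001 -1.    -0.001] F [-1.   0.3  6.2] M [ 0.01  0.22 -0.01] g 0.0571
```

View pics/w8.png

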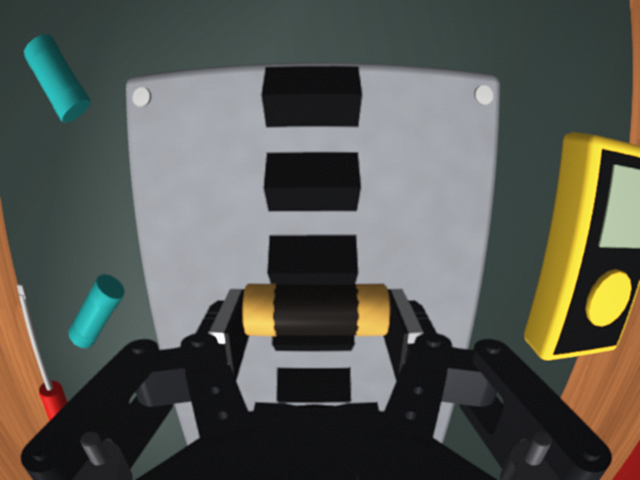

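View pics/d8.png

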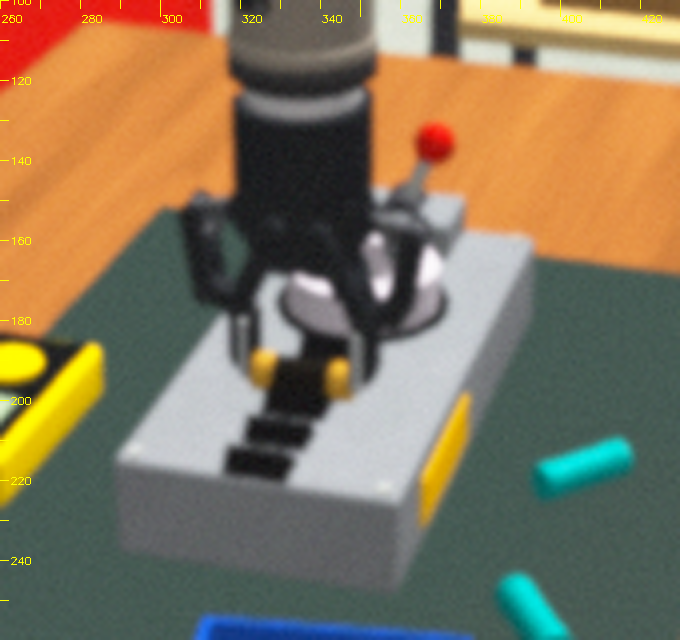

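send_rows --pt "0 -0.5 0 0 0.4" --pt "0 -1.5 0 0 0.4" --pt "0 -3 0 0 0.4" --pt "0 -3 0 0 0.4" --pt "0 -3 0 0 0.4" --pt "0 0 0 0 0.4"

```text
clock: 14.92
tcp_pos: [0.5678, -0.162, 0.1898]
orientation: [-1.572, -0.022, 0.014]
contact_force: [0.3, 0.5, 0.2]
grip_width: 0.0572
```

```bash
python3 - <<'E'
from h import *
st()
w=wr("w9");s=grab("scene","s9")
print([(np.round(d["rect"]).astype(int).tolist(),round(d["p"],2)) for d in r.recognise("scene","bin")][:2])
mv([.474,.082,.17],10.5)
E
```

```text
t 14.93 tcp [ 0.5678 -0.162   0.1898] yaw 1.31 tilt [ 0.005 -1.    -0.002] F [0.3 0.5 0.2] M [-0.01 -0.03  0.01] g 0.0572
[([302, 208, 365, 275], 0.94), ([83, 246, 267, 338], 0.69)]
6 rows of [-1.16,0.27,4.19,-1.53]
```

View pics/s9.png

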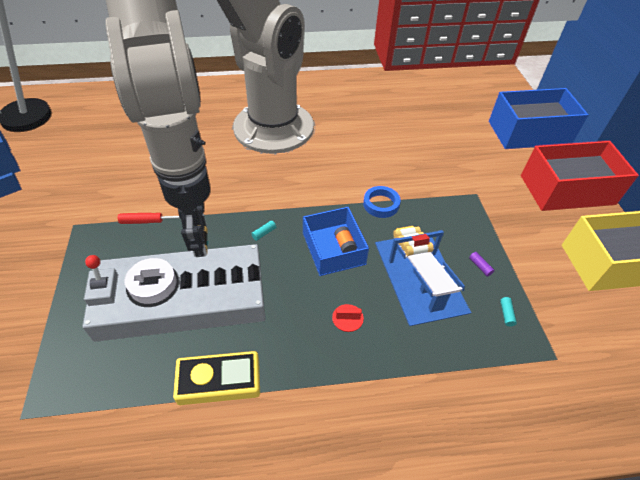

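send_rows --pt "-1.16 0.3 4.2 -1.5 0.4" --pt "-1.16 0.3 4.2 -1.5 0.4" --pt "-1.16 0.3 4.2 -1.5 0.4" --pt "-1.16 0.3 4.2 -1.5 0.4" --pt "-1.16 0.3 4.2 -1.5 0.4" --pt "-1.16 0.3 4.2 -1.5 0.4" --pt "0 0 0 0 0.4" --pt "0 0 0 0 0.4"

```text
clock: 16.08
tcp_pos: [0.4743, 0.082, 0.1679]
orientation: [-1.567, -0.14, 0.142]
contact_force: [-0.5, -0.4, -0.6]
grip_width: 0.0575
```

```bash
python3 - <<'E'
from h import *
st()
w=wr("w10")
mv([.474,.082,.03],10.5)
E
```

```text
t 16.07 tcp [0.4743 0.082  0.1679] yaw 10.31 tilt [-0.001 -1.    -0.   ] F [-0.5 -0.4 -0.6] M [-0.05 -0.04 -0.01] g 0.0575
3 rows of [-0.02,4.60,0.02,-0.09]
```

View pics/w10.png

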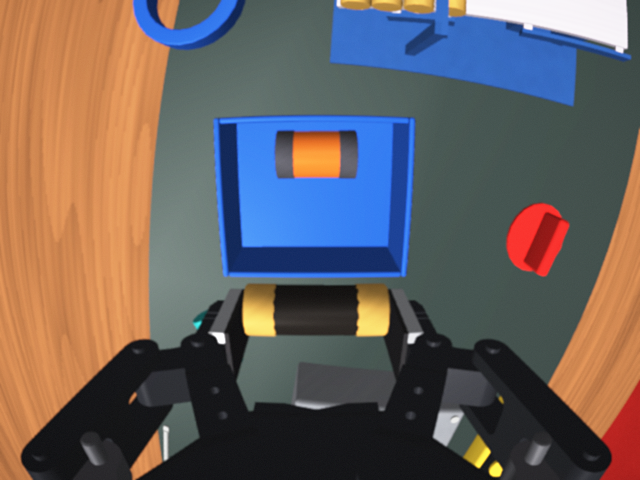

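```bash
python3 - <<'E'
from h import *
w=wr()
print(np.round(proj(w,[loc([.472,.107,np.radians(10.5)],[a*.065,b*.055,.06]) for a,b in [(-1,-1),(-1,1),(1,1),(1,-1)]])))
print(np.round(proj(w,[[.4743,.082,z] for z in (.168,.06,.03)])))
for u in [(225,276),(215,118),(414,118),(407,276)]: print(np.round(onz(w,u,.06),4))
print(w["cam_to_world"][:3,3])
E
```

```text
[[228. 276.]
 [218. 117.]
 [421. 116.]
 [411. 275.]]
[[317. 318.]
 [317. 235.]
 [317. 223.]]
[0.4156 0.0406 0.06  ]
[0.396  0.1482 0.06  ]
[0.5216 0.1708 0.06  ]
[0.5429 0.0636 0.06  ]
[0.46052002 0.15649279 0.29665704]
```

send_rows --pt "0 4 0 -0.1 0.4" --pt "-0.05 4 0 -0.1 0.4" --pt "0 3 0 0 0.4" --pt "0 1.7 0 0 0.4" --pt "0 1.3 0 0 0.4" --pt "0 0 0 0 0.4" --pt "0 0 0 0 0.8" --pt "0 0 0 0 0.8" --pt "0 0 0 0 0.8"

```text
clock: 17.3
tcp_pos: [0.4746, 0.0826, 0.0292]
orientation: [-1.566, -0.145, 0.143]
contact_force: [1.0, -0.3, -0.2]
grip_width: 0.0683
```

```bash
python3 - <<'E'
from h import *
st()
w=wr("w11")
l=loc(CH,slope(.011,.011,0)); print(l, loc(CH,slope(.008,.011,0)))
mv([*loc(CH,slope(.008,.011,0))[:2],.16],-83.4,p=[.474,.082,.18],yaw=10.5)
E
```

```text
t 17.3 tcp [0.4746 0.0826 0.0292] yaw 10.5 tilt [ 0.001 -1.    -0.   ] F [ 1.  -0.3 -0.2] M [-0.03  0.04 -0.01] g 0.0683
[0.47020261 0.27402037 0.03386081] [0.46736809 0.27369467 0.03293376]
10 rows of [-1.19,0.20,1.79,9.39]
```

View pics/w11.png

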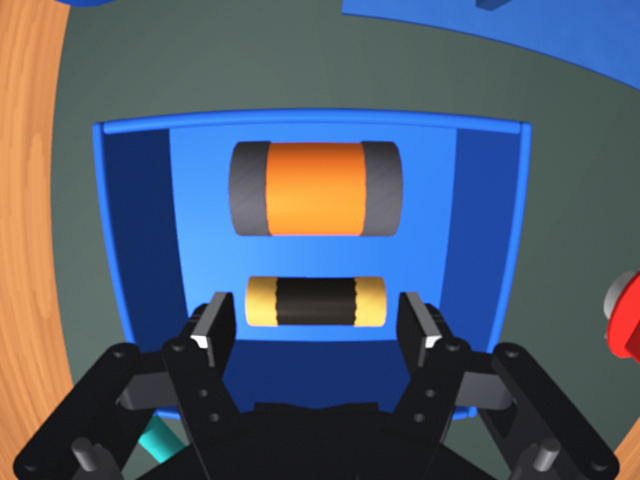

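send_rows --pt "0 -3 0 0 0.8" --pt "0 -4 0 0 1" --pt "0 -4 0 0 1" --pt "0 -4 0 0 1" --pt "-1.19 0.15 1.8 9.4 1" --pt "-1.19 0.15 1.8 9.4 1" --pt "-1.19 0.15 1.8 9.4 1" --pt "-1.19 0.15 1.8 9.4 1" --pt "-1.19 0.15 1.8 9.4 1"

```text
clock: 18.48
tcp_pos: [0.429, 0.1781, 0.1712]
orientation: [-1.512, 0.502, -0.503]
contact_force: [0.4, 0.1, 0.5]
grip_width: 0.0854
```

send_rows --pt "-1.19 0.15 1.8 9.4 1" --pt "-1.19 0.15 1.8 9.4 1" --pt "-1.19 0.15 1.8 9.4 1" --pt "-1.19 0.15 1.8 9.4 1" --pt "-1.19 0.15 1.8 9.4 1" --pt "0 0 0 0 1" --pt "0 0 0 0 1"

```text
clock: 19.35
tcp_pos: [0.4679, 0.2744, 0.1634]
orientation: [-1.263, 1.123, -1.123]
contact_force: [0.2, -0.1, 0.5]
grip_width: 0.0856
```

```bash
python3 - <<'E'
from h import *
st()
w=wr("w12");s=grab("scene");d=grab("side","s12")
print("tape",onz(s,(382,201),.012))
for t in ["fuse1"]:
    print(t,[(np.round(d["rect"]).astype(int).tolist(),round(d["p"],2)) for d in r.recognise("wrist",t)][:6])
print(np.round(proj(w,[loc(CH,slope(.011+.022*i,.011,y)) for i in range(4) for y in (-.029,.029)])))
crop(d["image"],160,200,380,400,3.5,"d12")
crop(s["image"],360,180,480,330,4,"e12")
E
```

```text
t 19.35 tcp [0.4679 0.2744 0.1634] yaw -83.34 tilt [ 0.001 -1.    -0.001] F [ 0.2 -0.1  0.5] M [-0.05 -0.01  0.01] g 0.0856
tape [0.34377217 0.24845405 0.012     ]
fuse1 [([271, 175, 364, 192], 0.76), ([122, 55, 160, 131], 0.68), ([624, 188, 640, 248], 0.67), ([270, 185, 361, 216], 0.66), ([276, 214, 354, 243], 0.65), ([219, 1, 415, 254], 0.59)]
[[356. 224.]
 [276. 224.]
 [358. 198.]
 [274. 197.]
 [360. 169.]
 [272. 169.]
 [362. 138.]
 [270. 138.]]
```

View pics/w12.png

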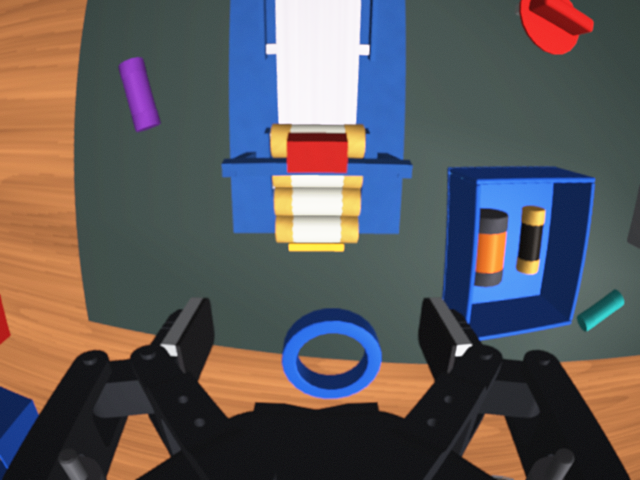

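View pics/d12.png

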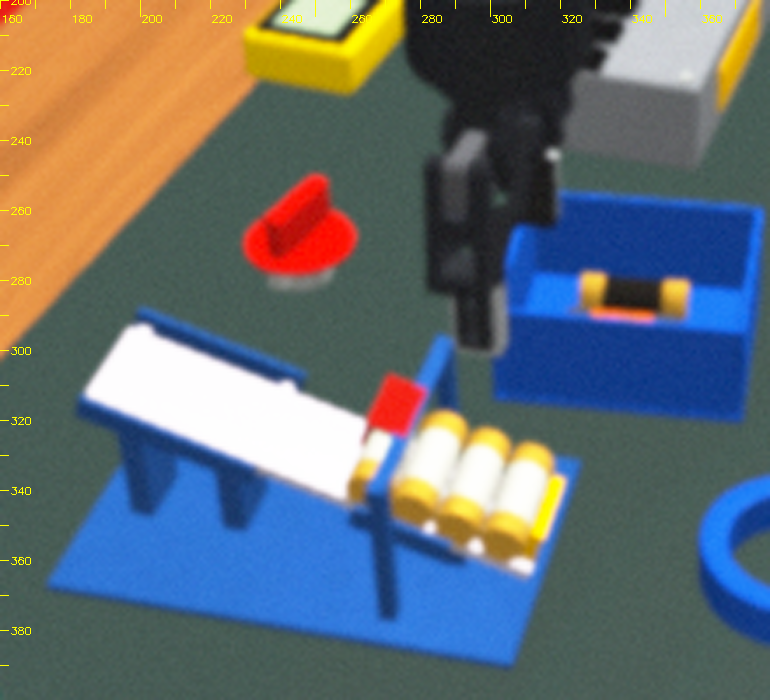

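```bash
python3 - <<'E'
from h import *
l=loc(CH,slope(.0065,.011)); print(l)
mv([l[0],l[1],.04],-83.4)
E
```

```text
[0.46595083 0.27353183 0.03247023]
3 rows of [0.02,4.12,-0.08,-0.02]
```

send_rows --pt "0.02 4 -0.1 0 1" --pt "0.02 3.5 -0.08 0 1" --pt "0.02 2.5 -0.06 0 1" --pt "0 1.4 0 0 1" --pt "0 0.9 0 0 1" --pt "0 0 0 0 1" --pt "0 0 0 0 0.6" --pt "0 0 0 0 0.4" --pt "0 0 0 0 0.4" --pt "0 0 0 0 0.4" --force 30

```text
clock: 20.8
tcp_pos: [0.4669, 0.2745, 0.0411]
orientation: [-1.259, 1.124, -1.125]
contact_force: [1.8, 0.5, 1.4]
grip_width: 0.0567
```

```bash
python3 - <<'E'
from h import *
st()
w=wr("w13");d=grab("side"); crop(d["image"],200,240,400,400,3.8,"d13")
E
```

```text
t 20.8 tcp [0.4669 0.2745 0.0411] yaw -83.5 tilt [-0.001 -1.     0.001] F [1.8 0.5 1.4] M [ 0.03 -0.36  0.06] g 0.0567
```

View pics/w13.png

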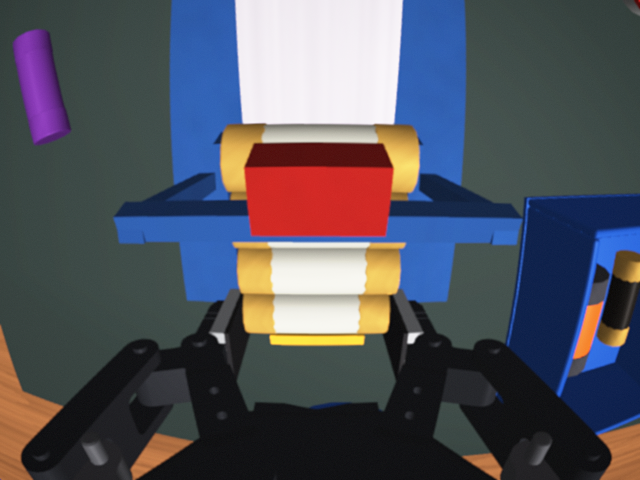

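View pics/d13.png

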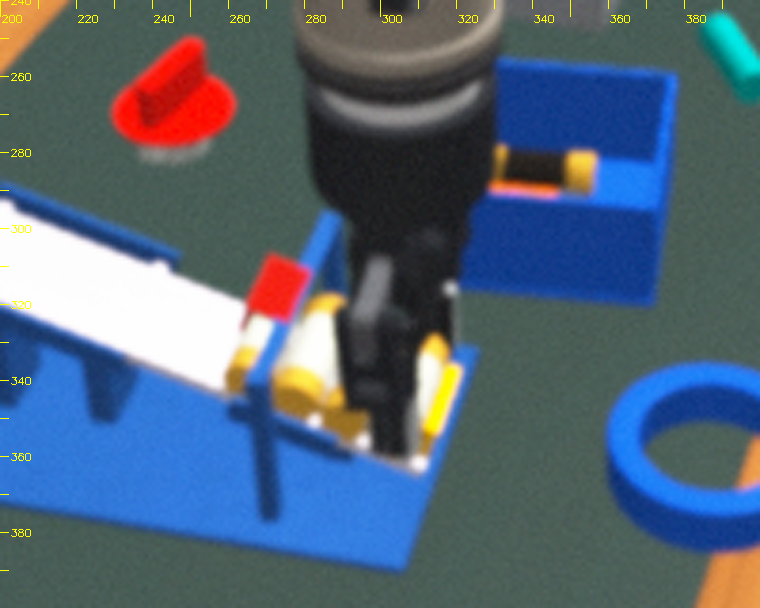

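send_rows --pt "0 0 0 0 0.8" --pt "0 0 0 0 0.8" --pt "0 0 -0.45 0 0.8" --pt "0 0 0 0 0.8" --pt "0 0 0 0 0.4" --pt "0 0 0 0 0.4" --pt "0 0 0 0 0.4"

```text
clock: 21.78
tcp_pos: [0.4616, 0.2736, 0.0406]
orientation: [-1.261, 1.125, -1.125]
contact_force: [-0.4, -0.8, -0.3]
grip_width: 0.0571
```

send_rows --pt "0 -0.5 -0.15 0 0.4" --pt "0 -0.5 -0.15 0 0.4" --pt "0 -0.5 -0.15 0 0.4" --pt "0 -0.7 -0.2 0 0.4" --pt "0 -1 -0.1 0 0.4" --pt "0 -2 0 0 0.4" --pt "0 -3 0 0 0.4" --pt "0 -3 0 0 0.4" --pt "0 -2 0 0 0.4" --pt "0 0 0 0 0.4"

```text
clock: 23.02
tcp_pos: [0.4551, 0.2735, 0.1744]
orientation: [-1.257, 1.123, -1.126]
contact_force: [0.4, -0.2, -0.4]
grip_width: 0.0571
```

```bash
python3 - <<'E'
from h import *
st()
w=wr("w14")
E
```

```text
t 23.02 tcp [0.4551 0.2735 0.1744] yaw -83.5 tilt [-0.001 -1.     0.004] F [ 0.4 -0.2 -0.4] M [-0.02 -0.03 -0.03] g 0.0571
```

View pics/w14.png

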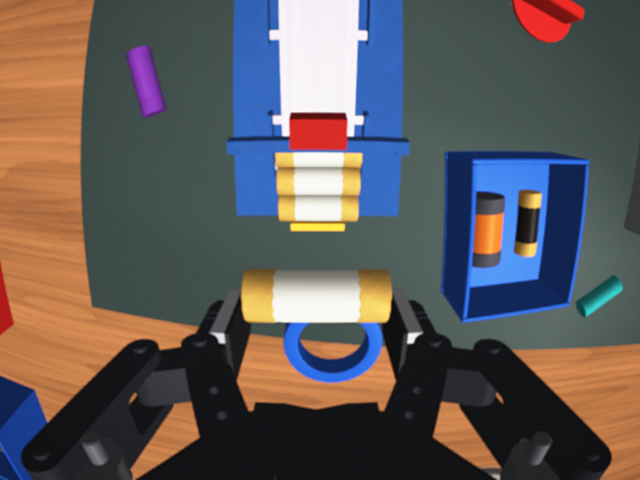

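```bash
python3 - <<'E'
import re
t=open('h.py').read()
t=t.replace('''    print(f"{n} rows of''','''    q=p[:2].copy();rm=[np.hypot(*q)]
    for i in range(n):
        a=np.radians(yaw+dyaw*i/n); q=q+np.array([[np.cos(a),-np.sin(a)],[np.sin(a),np.cos(a)]])@d/100; rm.append(np.hypot(*q))
    print("rmin %.3f rmax %.3f"%(min(rm),max(rm)))
    print(f"{n} rows of''')
t+='''
CR={'A':[.5652,-.0941],'B':[.5659,-.1281],'C':[.5666,-.1621],'D':[.5673,-.1961]}
'''
open('h.py','w').write(t)
E
python3 - <<'E'
from h import *
mv([.5652,-.0991,.15],1.3)
mv([.5652,-.0991,.15],1.3,n=11)
E
```

```text
rmin 0.441 rmax 0.574
9 rows of [4.19,0.26,-2.19,-9.42]
rmin 0.441 rmax 0.574
11 rows of [3.40,0.21,-1.84,-7.71]
```

send_rows --pt "3.4 0.2 -1.84 -7.7 0.4" --pt "3.4 0.2 -1.84 -7.7 0.4" --pt "3.4 0.2 -1.84 -7.7 0.4" --pt "3.4 0.2 -1.84 -7.7 0.4" --pt "3.4 0.2 -1.84 -7.7 0.4" --pt "3.4 0.2 -1.84 -7.7 0.4" --pt "3.4 0.2 -1.84 -7.7 0.4" --pt "3.4 0.2 -1.84 -7.7 0.4" --pt "3.4 0.2 -1.84 -7.7 0.4" --pt "3.4 0.2 -1.84 -7.7 0.4" --pt "3.4 0.2 -1.84 -7.7 0.4" --pt "0 0 0 0 0.4"

```text
clock: 24.58
tcp_pos: [0.5659, -0.1012, 0.1488]
orientation: [-1.57, -0.013, 0.015]
contact_force: [-0.4, 0.4, -1.5]
grip_width: 0.0567
```

```bash
python3 - <<'E'
from h import *
st()
w=wr("w15")
mv([.5652,-.0991,.0795],1.3)
E
```

```text
t 24.57 tcp [ 0.5659 -0.1012  0.1488] yaw 1.03 tilt [-0.001 -1.     0.001] F [-0.4  0.4 -1.5] M [0.02 0.04 0.  ] g 0.0567
rmin 0.573 rmax 0.574
2 rows of [0.03,3.47,0.02,-0.11]
```

View pics/w15.png

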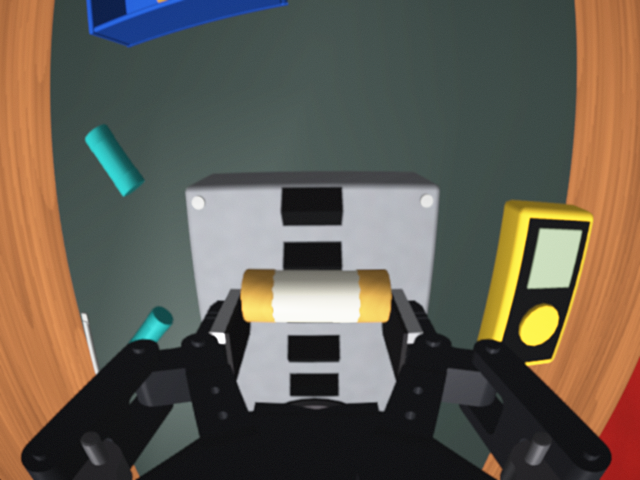

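```bash
python3 - <<'E'
from h import *
P,y,o=st()
w=wr()
for k,v in CR.items(): print(k,np.round(proj(w,[[*v,.072],[*v,.06]])).tolist())
mv([.5652,-.0991,.0795],1.3)
E
```

```text
t 24.62 tcp [ 0.5646 -0.0995  0.1489] yaw 1.07 tilt [-0.002 -1.     0.001] F [-0.7 -0.  -1.5] M [ 0.09  0.04 -0.04] g 0.0573
A [[318.0, 244.0], [318.0, 237.0]]
B [[318.0, 296.0], [318.0, 287.0]]
C [[318.0, 341.0], [318.0, 332.0]]
D [[318.0, 380.0], [318.0, 370.0]]
rmin 0.573 rmax 0.574
2 rows of [0.06,3.49,-0.03,-0.08]
```

```bash
python3 - <<'E'
from h import *
P,R,o=tool()
w=wr()
for z in (0,.005,.01): print(proj(w,[P+R@np.array([0,.0065,z]),P+R@np.array([.029,.0065,z])]))
crop(w["image"],180,160,450,410,3,"z15")
# ridge model: boundaries
for yy in (.155,.121,.087,.053,.019):
    print(yy,[np.round(proj(w,[loc(BX,[0,yy+d,z])])[0,1],1) for d,z in((.017,.06),(.011,.06),(0.0,.072),(-.011,.06))])
E
```

```text
[[317.44243568 311.02216663]
 [386.56390011 310.0741288 ]]
[[317.46381847 300.41862195]
 [387.51227364 299.57476149]]
[[317.48484592 289.48700595]
 [388.44604387 288.75917015]]
0.155 [np.float64(181.8), np.float64(191.7), np.float64(214.5), np.float64(227.1)]
0.121 [np.float64(236.4), np.float64(245.6), np.float64(269.5), np.float64(278.0)]
0.087 [np.float64(286.4), np.float64(294.6), np.float64(318.3), np.float64(323.3)]
0.053 [np.float64(330.7), np.float64(337.9), np.float64(360.7), np.float64(362.8)]
0.019 [np.float64(369.2), np.float64(375.4), np.float64(396.8), np.float64(396.8)]
```

View pics/z15.png

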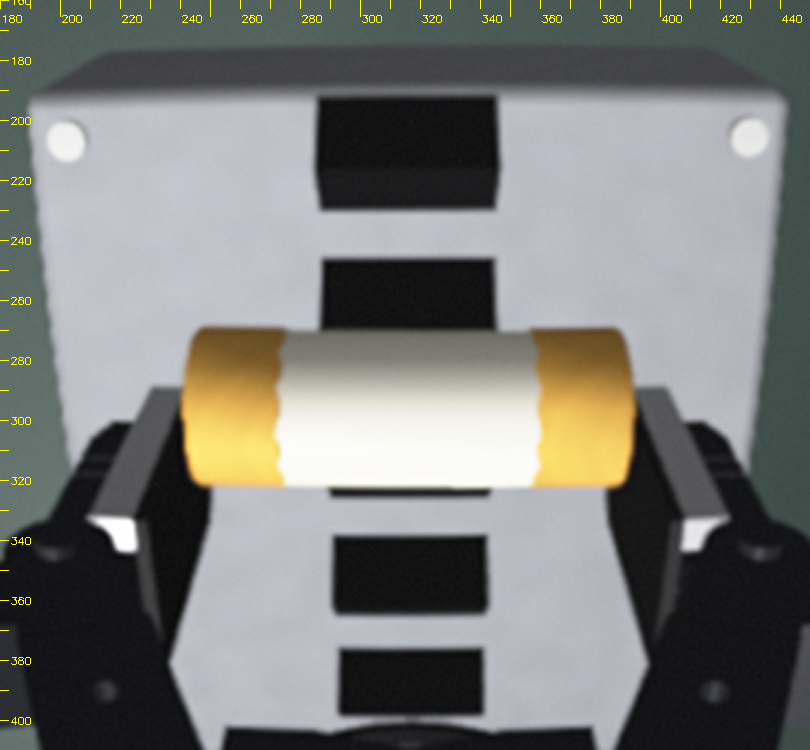

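send_rows --pt "0.05 2.5 -0.03 -0.1 0.4" --pt "0 2 -0.02 0 0.4" --pt "0 1.3 0 0 0.4" --pt "0 0.7 0 0 0.4" --pt "0 0.45 0 0 0.4" --pt "0 0 0 0 0.4"

```text
clock: 25.48
tcp_pos: [0.5656, -0.0993, 0.0812]
orientation: [-1.571, -0.018, 0.018]
contact_force: [0.1, -0.4, -0.8]
grip_width: 0.0573
```

```bash
python3 - <<'E'
from h import *
st()
w=wr("w16")
E
```

```text
t 25.48 tcp [ 0.5656 -0.0993  0.0812] yaw 1.31 tilt [ 0. -1.  0.] F [ 0.1 -0.4 -0.8] M [-0.    0.03  0.02] g 0.0573
```

View pics/w16.png

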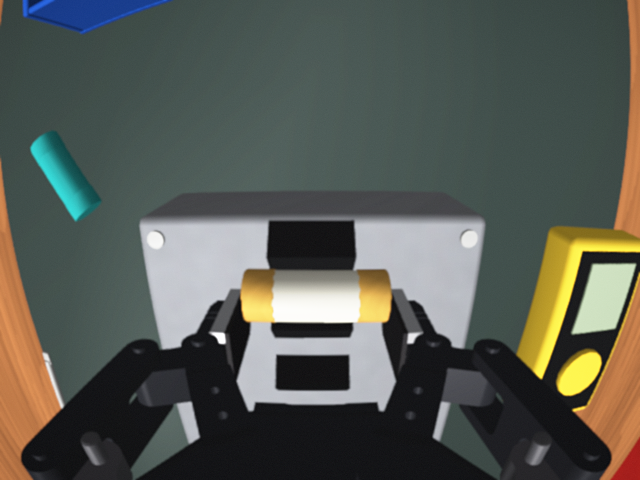

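send_rows --pt "0 0.15 0 0 0.4" --pt "0 0.15 0 0 0.4" --pt "0 0 0 0 0.4"

```text
clock: 25.9
tcp_pos: [0.5656, -0.0995, 0.0781]
orientation: [-1.571, -0.018, 0.018]
contact_force: [-0.5, -0.3, -0.5]
grip_width: 0.0572
```

send_rows --pt "0 0 0 0 0.75" --pt "0 0 0 0 0.75" --pt "0 0 0 0 0.8" --pt "0 -1.5 0 0 0.8" --pt "0 -3 0 0 0.8" --pt "0 -3.5 0 0 0.8" --pt "0 -2 0 0 1" --pt "0 0 0 0 1"

```text
clock: 26.9
tcp_pos: [0.5665, -0.0995, 0.1799]
orientation: [-1.572, -0.02, 0.015]
contact_force: [-0.9, 0.1, -0.5]
grip_width: 0.0852
```

```bash
python3 - <<'E'
from h import *
st()
w=wr("w17")
l=loc(CH,slope(.011,.011)); print(l)
mv([.4618,.2738,.17],-83.5)
mv([.4618,.2738,.17],-83.5,n=11)
E
```

```text
t 26.9 tcp [ 0.5665 -0.0995  0.1799] yaw 1.29 tilt [ 0.003 -1.    -0.001] F [-0.9  0.1 -0.5] M [-0.01 -0.02  0.02] g 0.0852
[0.47020261 0.27402037 0.03386081]
rmin 0.445 rmax 0.574
9 rows of [-3.72,0.09,2.91,9.42]
rmin 0.445 rmax 0.574
11 rows of [-3.08,0.08,2.34,7.71]
```

View pics/w17.png

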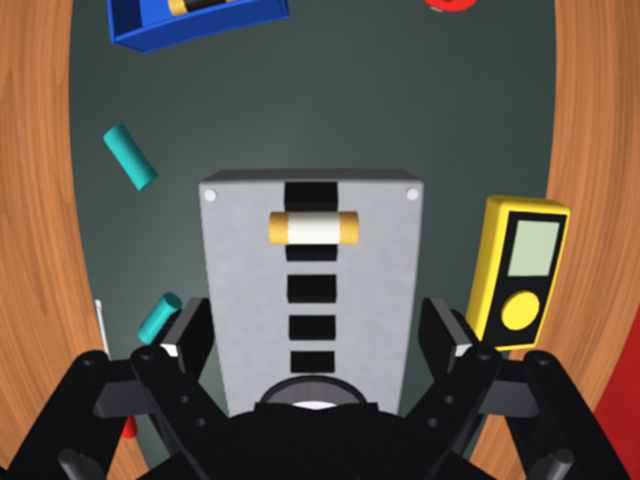

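send_rows --pt "-3.08 0.1 2.34 7.7 1" --pt "-3.08 0.1 2.34 7.7 1" --pt "-3.08 0.1 2.34 7.7 1" --pt "-3.08 0.1 2.34 7.7 1" --pt "-3.08 0.1 2.34 7.7 1" --pt "-3.08 0.1 2.34 7.7 1" --pt "-3.08 0.1 2.34 7.7 1" --pt "-3.08 0.1 2.34 7.7 1" --pt "-3.08 0.1 2.34 7.7 1" --pt "-3.08 0.1 2.34 7.7 1" --pt "-3.08 0.1 2.34 7.7 1" --pt "0 0 0 0 1"

```text
clock: 28.45
tcp_pos: [0.4607, 0.2771, 0.1658]
orientation: [-1.263, 1.123, -1.12]
contact_force: [0.3, -0.5, -0.7]
grip_width: 0.0856
```

```bash
python3 - <<'E'
from h import *
w=wr("w18")
st()
mv([.4618,.2738,.0405],-83.5,n=5)
E
```

```text
t 28.5 tcp [0.4604 0.275  0.1657] yaw -83.22 tilt [ 0.001 -1.    -0.002] F [-0.9 -0.1  0.5] M [-0.03  0.01  0.02] g 0.0852
rmin 0.536 rmax 0.537
5 rows of [0.03,2.50,0.03,0.06]
```

View pics/w18.png

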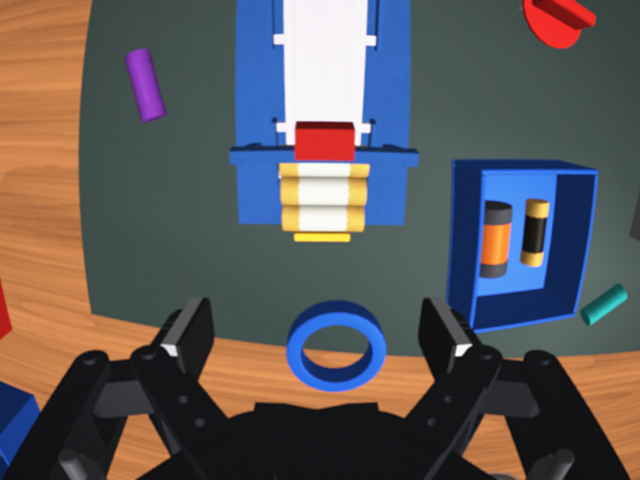

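send_rows --pt "0.05 4 0.08 0.1 1" --pt "0.05 3.7 0.05 0.1 1" --pt "0 2.5 0 0.1 1" --pt "0 1.4 0 0 1" --pt "0 0.9 0 0 1" --pt "0 0 0 0 1" --pt "0 0 0 0 0.6" --pt "0 0 0 0 0.4" --pt "0 0 0 0 0.4" --pt "0 0 0 0 0.4"

```text
clock: 29.75
tcp_pos: [0.4632, 0.274, 0.0431]
orientation: [-1.258, 1.127, -1.128]
contact_force: [-1.5, 0.1, 6.3]
grip_width: 0.0565
```

```bash
python3 - <<'E'
from h import *
w=wr("w19")
st()
E
```

```text
t 29.8 tcp [0.4632 0.274  0.0431] yaw -83.69 tilt [-0.    -1.     0.002] F [-1.4 -1.2  5.9] M [-0.19  0.24 -0.06] g 0.057
```

View pics/w19.png

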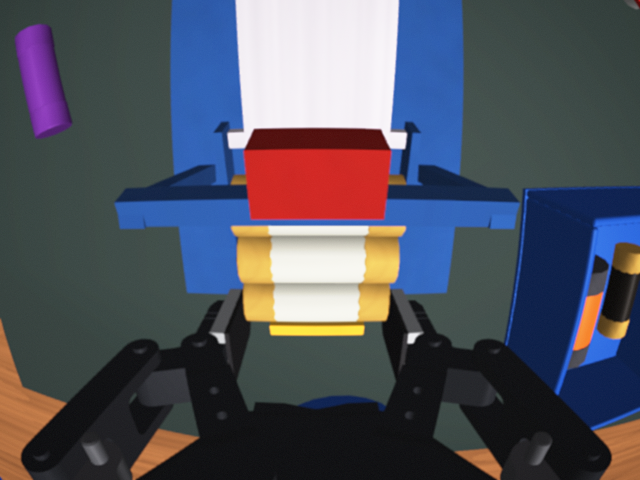

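send_rows --pt "0 -0.5 -0.15 0 0.4" --pt "0 -0.5 -0.15 0 0.4" --pt "0 -0.5 -0.15 0 0.4" --pt "0 -0.7 -0.2 0 0.4" --pt "0 -1 -0.1 0 0.4" --pt "0 -2 0 0 0.4" --pt "0 -3 0 0 0.4" --pt "0 -3 0 0 0.4" --pt "0 -1.5 0 0 0.4" --pt "0 0 0 0 0.4"

```text
clock: 31.05
tcp_pos: [0.4557, 0.273, 0.17]
orientation: [-1.257, 1.127, -1.128]
contact_force: [0.7, 0.1, -2.4]
grip_width: 0.0577
```

```bash
python3 - <<'E'
from h import *
w=wr("w20")
st()
cb=loc(BX,[0,.104,.071]); print(cb)
mv([cb[0],cb[1]-.005,.15],1.3,n=11)
E
```

```text
t 31.1 tcp [0.4551 0.2725 0.1689] yaw -83.7 tilt [ 0. -1.  0.] F [-0.2  0.3 -0.8] M [-0.02 -0.   -0.  ] g 0.0564
[ 0.56441616 -0.12662293  0.071     ]
rmin 0.432 rmax 0.580
11 rows of [3.62,0.17,-2.08,-7.73]
```

View pics/w20.png

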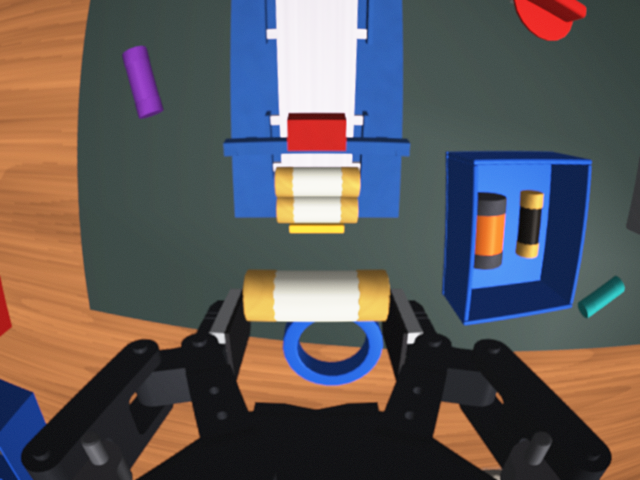

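```bash
python3 - <<'E'
from h import *
mv([.52,.09,.165],-44,n=5)
mv([.5644,-.1333,.15],1.3,n=6,p=[.52,.09,.165],yaw=-44)
E
```

```text
rmin 0.504 rmax 0.530
5 rows of [3.95,0.08,-0.18,-7.94]
rmin 0.515 rmax 0.580
6 rows of [2.31,0.25,-3.13,-7.55]
```

send_rows --pt "3.95 0.1 -0.18 -7.9 0.4" --pt "3.95 0.1 -0.18 -7.9 0.4" --pt "3.95 0.1 -0.18 -7.9 0.4" --pt "3.95 0.1 -0.18 -7.9 0.4" --pt "3.95 0.1 -0.18 -8 0.4" --pt "2.31 0.25 -3.13 -7.5 0.4" --pt "2.31 0.25 -3.13 -7.5 0.4" --pt "2.31 0.25 -3.13 -7.5 0.4" --pt "2.31 0.25 -3.13 -7.5 0.4" --pt "2.31 0.25 -3.13 -7.6 0.4" --pt "2.31 0.25 -3.13 -7.6 0.4" --pt "0 0 0 0 0.4"

```text
clock: 32.6
tcp_pos: [0.5636, -0.137, 0.1468]
orientation: [-1.57, -0.009, 0.013]
contact_force: [-1.0, 0.6, 1.0]
grip_width: 0.0568
```

```bash
python3 - <<'E'
from h import *
w=wr("w21")
st()
mv([.5652,-.1333,.0815],1.3,n=6)
E
```

```text
t 32.65 tcp [ 0.563  -0.1346  0.1472] yaw 0.91 tilt [-0.003 -1.     0.001] F [ 0.5  0.5 -0.2] M [ 0.01  0.03 -0.01] g 0.0569
rmin 0.579 rmax 0.581
6 rows of [0.04,1.09,0.02,-0.06]
```

View pics/w21.png

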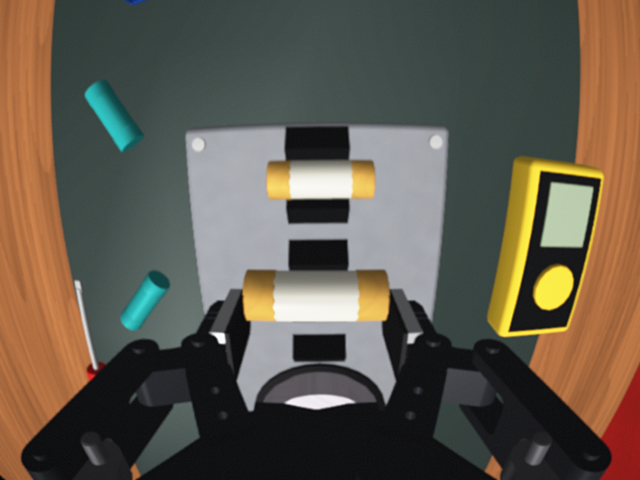

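send_rows --pt "0.1 2.4 0.04 -0.2 0.4" --pt "0.1 2 0.04 -0.1 0.4" --pt "0.05 1.2 0.02 0 0.4" --pt "0 0.6 0 0 0.4" --pt "0 0.3 0 0 0.4" --pt "0 0 0 0 0.4" --pt "0 0 0 0 0.4"

```text
clock: 33.52
tcp_pos: [0.5666, -0.1325, 0.0846]
orientation: [-1.571, -0.02, 0.018]
contact_force: [0.6, 0.0, -0.4]
grip_width: 0.0573
```

```bash
python3 - <<'E'
from h import *
w=wr("w22")
st()
E
```

```text
t 33.58 tcp [ 0.5666 -0.1325  0.0846] yaw 1.4 tilt [ 0.001 -1.    -0.   ] F [ 0.4  0.5 -0.8] M [-0.05 -0.02 -0.01] g 0.0574
```

View pics/w22.png

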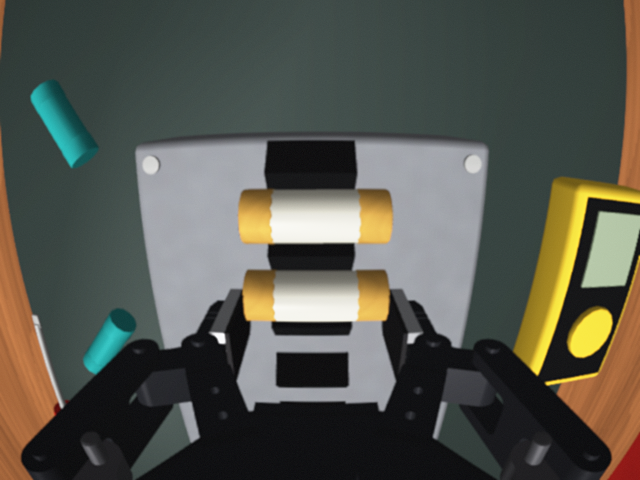

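send_rows --pt "0 0.2 -0.05 0 0.4" --pt "0 0.15 0 0 0.4" --pt "0 0.1 0 0 0.4" --pt "0 0 0 0 0.4"

```text
clock: 34.08
tcp_pos: [0.5663, -0.1331, 0.0803]
orientation: [-1.572, -0.019, 0.019]
contact_force: [-2.0, -0.5, 7.0]
grip_width: 0.0566
```

send_rows --pt "0 -0.05 0 0 0.75" --pt "0 0 0 0 0.75" --pt "0 0 0 0 0.8" --pt "0 -1.5 0 0 0.8" --pt "0 -3 0 0 0.8" --pt "0 -3.5 0 0 0.8" --pt "0 -1.5 0 0 1" --pt "0 0 0 0 1"

```text
clock: 35.08
tcp_pos: [0.5669, -0.133, 0.1762]
orientation: [-1.572, -0.021, 0.017]
contact_force: [-0.9, -0.9, 0.0]
grip_width: 0.0851
```

```bash
python3 - <<'E'
from h import *
w=wr("w23")
st()
mv([.52,.09,.17],-41,n=5)
mv([.4615,.2738,.165],-83.5,n=6,p=[.52,.09,.17],yaw=-41)
E
```

```text
t 35.12 tcp [ 0.5661 -0.1331  0.175 ] yaw 1.39 tilt [ 0. -1. -0.] F [-0.   0.  -0.4] M [-0.02 -0.03 -0.01] g 0.0852
rmin 0.518 rmax 0.582
5 rows of [-2.13,0.10,4.14,8.48]
rmin 0.505 rmax 0.537
6 rows of [-3.19,0.08,0.78,7.08]
```

View pics/w23.png

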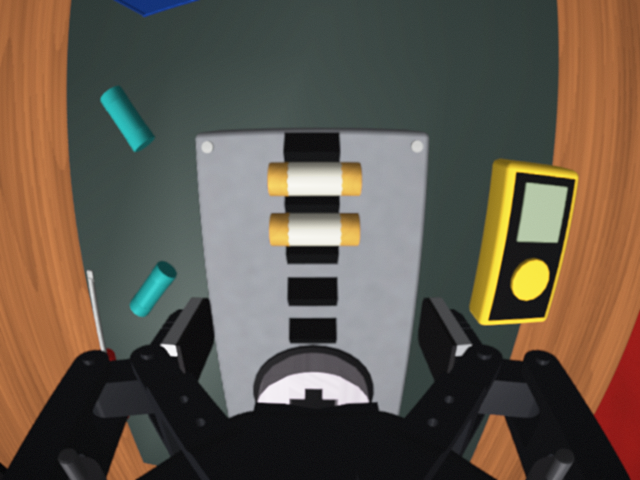

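Two whites lie in their grooves (v ≈ 180 and 229). Third one next.

send_rows --pt "-2.13 0.1 4.14 8.5 1" --pt "-2.13 0.1 4.14 8.5 1" --pt "-2.13 0.1 4.14 8.5 1" --pt "-2.13 0.1 4.14 8.5 1" --pt "-2.13 0.1 4.14 8.4 1" --pt "-3.19 0.1 0.78 7.1 1" --pt "-3.19 0.1 0.78 7.1 1" --pt "-3.19 0.1 0.78 7.1 1" --pt "-3.19 0.1 0.78 7.1 1" --pt "-3.19 0.1 0.78 7.1 1" --pt "-3.19 0.1 0.78 7.1 1" --pt "0 0 0 0 1"

```text
clock: 36.62
tcp_pos: [0.4609, 0.2764, 0.1629]
orientation: [-1.263, 1.125, -1.122]
contact_force: [0.1, -0.9, -1.0]
grip_width: 0.0855
```

```bash
python3 - <<'E'
from h import *
w=wr("w24")
st()
mv([.4618,.2738,.042],-83.5,n=5)
E
```

```text
t 36.67 tcp [0.4613 0.2744 0.1628] yaw -83.41 tilt [ 0.001 -1.    -0.002] F [-0.5 -0.5  0.3] M [-0.03 -0.01  0.01] g 0.0857
rmin 0.537 rmax 0.537
5 rows of [0.01,2.42,0.01,0.02]
```

View pics/w24.png

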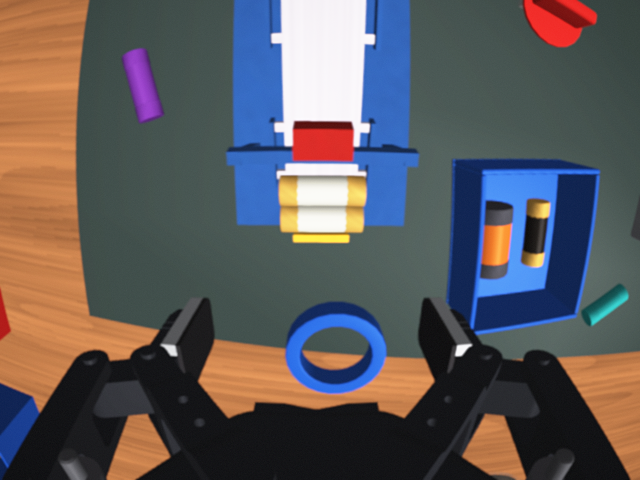

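send_rows --pt "0.02 4 0 0 1" --pt "0.02 3.6 0 0 1" --pt "0 2.4 0 0 1" --pt "0 1.3 0 0 1" --pt "0 0.9 0 0 1" --pt "0 0 0 0 1" --pt "0 0 0 0 0.6" --pt "0 0 0 0 0.4" --pt "0 0 0 0 0.4" --pt "0 0 0 0 0.4"

```text
clock: 37.92
tcp_pos: [0.4629, 0.2738, 0.0431]
orientation: [-1.259, 1.125, -1.127]
contact_force: [-1.1, -0.5, 6.3]
grip_width: 0.0572
```

send_rows --pt "0 -0.5 -0.15 0 0.4" --pt "0 -0.5 -0.15 0 0.4" --pt "0 -0.5 -0.15 0 0.4" --pt "0 -0.7 -0.2 0 0.4" --pt "0 -1 -0.1 0 0.4" --pt "0 -2 0 0 0.4" --pt "0 -3 0 0 0.4" --pt "0 -3 0 0 0.4" --pt "0 -1.5 0 0 0.4" --pt "0 0 0 0 0.4"

```text
clock: 39.17
tcp_pos: [0.4554, 0.2729, 0.17]
orientation: [-1.258, 1.125, -1.127]
contact_force: [-0.1, 0.0, -0.6]
grip_width: 0.0571
```

```bash
python3 - <<'E'
from h import *
w=wr("w25")
st()
c=loc(BX,[0,.070,.071]);print(c)
mv([.52,.09,.165],-44,n=5)
mv([.566,c[1]-.0067,.15],1.3,n=6,p=[.52,.09,.165],yaw=-44)
E
```

```text
t 39.23 tcp [0.4549 0.2724 0.1689] yaw -83.6 tilt [ 0. -1.  0.] F [-0.7  0.1 -0.3] M [-0.04  0.   -0.01] g 0.0568
[ 0.56513011 -0.16061543  0.071     ]
rmin 0.504 rmax 0.530
5 rows of [3.94,0.08,-0.18,-7.92]
rmin 0.512 rmax 0.590
6 rows of [2.58,0.25,-3.65,-7.55]
```

View pics/w25.png

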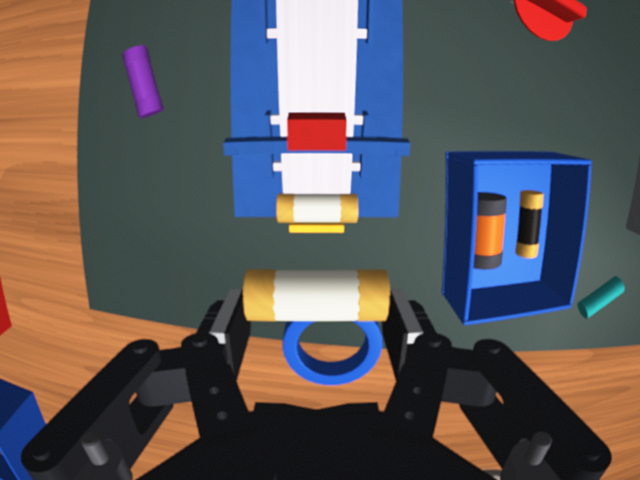

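send_rows --pt "3.95 0.1 -0.18 -7.9 0.4" --pt "3.95 0.1 -0.18 -7.9 0.4" --pt "3.95 0.1 -0.18 -7.9 0.4" --pt "3.95 0.1 -0.18 -7.9 0.4" --pt "3.95 0.1 -0.18 -8 0.4" --pt "2.6 0.25 -3.65 -7.5 0.4" --pt "2.6 0.25 -3.65 -7.5 0.4" --pt "2.6 0.25 -3.65 -7.5 0.4" --pt "2.6 0.25 -3.65 -7.6 0.4" --pt "2.6 0.25 -3.65 -7.6 0.4" --pt "2.6 0.25 -3.65 -7.6 0.4" --pt "0 0 0 0 0.4"

```text
clock: 40.72
tcp_pos: [0.5665, -0.1723, 0.1467]
orientation: [-1.57, -0.012, 0.015]
contact_force: [0.4, 0.5, -1.3]
grip_width: 0.0567
```

```bash
python3 - <<'E'
from h import *
w=wr("w26")
st()
mv([.566,-.1672,.0845],1.3,n=5)
E
```

```text
t 40.77 tcp [ 0.566  -0.1694  0.147 ] yaw 1.1 tilt [-0.003 -1.     0.002] F [-0.4 -0.  -0.5] M [ 0.08  0.04 -0.  ] g 0.0571
rmin 0.590 rmax 0.591
5 rows of [0.00,1.25,0.04,-0.04]
```

View pics/w26.png

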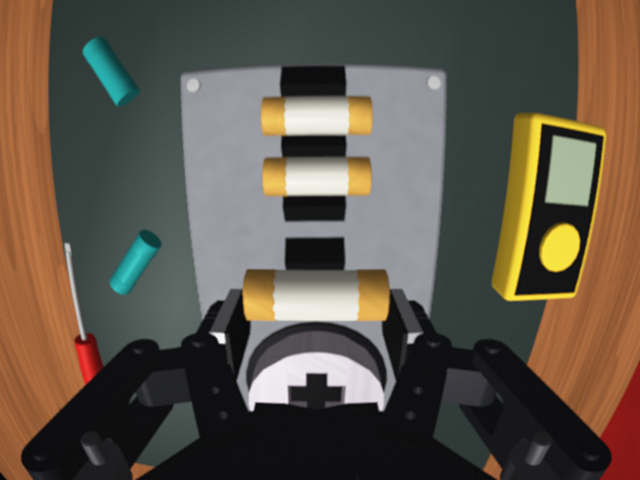

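send_rows --pt "0 2.3 0.03 -0.1 0.4" --pt "0 2 0.03 -0.1 0.4" --pt "0 1.1 0 0 0.4" --pt "0 0.6 0 0 0.4" --pt "0 0.3 0 0 0.4" --pt "0 0 0 0 0.4"

```text
clock: 41.52
tcp_pos: [0.567, -0.1674, 0.0864]
orientation: [-1.571, -0.021, 0.02]
contact_force: [-0.8, 0.0, 0.3]
grip_width: 0.0567
```

```bash
python3 - <<'E'
from h import *
st()
E
```

```text
t 41.52 tcp [ 0.567  -0.1674  0.0864] yaw 1.51 tilt [ 0.001 -1.    -0.   ] F [-0.8  0.   0.3] M [-0.02 -0.02 -0.02] g 0.0567
```

send_rows --pt "0 0.2 0.02 0 0.4" --pt "0 0.15 0 0 0.4" --pt "0 0.1 0 0 0.4" --pt "0 0.1 0 0 0.4" --pt "0 0 0 0 0.4"

```text
clock: 42.15
tcp_pos: [0.5667, -0.1673, 0.0805]
orientation: [-1.571, -0.021, 0.021]
contact_force: [-0.3, 0.9, -0.0]
grip_width: 0.0568
```

send_rows --pt "0 0.07 0 0 0.4" --pt "0 0 0 0 0.75" --pt "0 0 0 0 0.75" --pt "0 0 0 0 0.8" --pt "0 -1.5 0 0 0.8" --pt "0 -3 0 0 0.8" --pt "0 -3.5 0 0 0.8" --pt "0 -1.5 0 0 1" --pt "0 0 0 0 1"

```text
clock: 43.28
tcp_pos: [0.5673, -0.1674, 0.176]
orientation: [-1.572, -0.022, 0.019]
contact_force: [0.2, -0.4, -0.4]
grip_width: 0.0853
```

```bash
python3 - <<'E'
from h import *
w=wr("w27")
st()
mv([.53,.07,.17],-41,n=6)
mv([.4615,.2738,.165],-83.5,n=6,p=[.53,.07,.17],yaw=-41)
E
```

```text
t 43.33 tcp [ 0.5665 -0.1674  0.1747] yaw 1.5 tilt [-0. -1. -0.] F [ 0.7 -0.1  0.3] M [-0.03  0.01 -0.02] g 0.0853
rmin 0.522 rmax 0.591
6 rows of [-1.73,0.08,3.71,7.08]
rmin 0.505 rmax 0.537
6 rows of [-3.57,0.08,0.81,7.08]
```

View pics/w27.png

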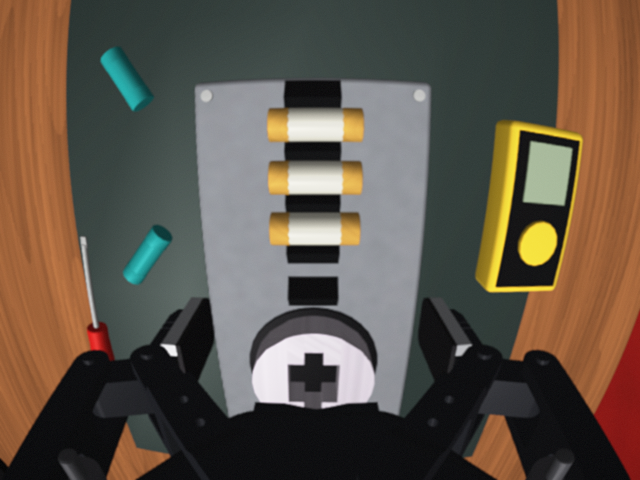

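send_rows --pt "-1.73 0.1 3.71 7.1 1" --pt "-1.73 0.1 3.71 7.1 1" --pt "-1.73 0.1 3.71 7.1 1" --pt "-1.73 0.1 3.71 7.1 1" --pt "-1.73 0.1 3.71 7.1 1" --pt "-1.73 0.1 3.71 7.1 1" --pt "-3.57 0.1 0.8 7.1 1" --pt "-3.57 0.1 0.8 7.1 1" --pt "-3.57 0.1 0.8 7.1 1" --pt "-3.57 0.1 0.8 7.1 1" --pt "-3.57 0.1 0.8 7.1 1" --pt "-3.57 0.1 0.8 7 1"

```text
clock: 44.82
tcp_pos: [0.4608, 0.2739, 0.1613]
orientation: [-1.261, 1.13, -1.129]
contact_force: [0.3, 0.0, 0.3]
grip_width: 0.0856
```

send_rows --pt "0 0 0 0 1" --pt "0 0 0 0 1"

```text
clock: 45.08
tcp_pos: [0.4614, 0.2724, 0.1617]
orientation: [-1.263, 1.126, -1.126]
contact_force: [0.6, -0.7, 0.4]
grip_width: 0.0854
```

```bash
python3 - <<'E'
from h import *
w=wr("w28")
st()
mv([.4618,.2738,.042],-83.5,n=5)
E
```

```text
t 45.12 tcp [0.4618 0.272  0.1619] yaw -83.6 tilt [ 0.002 -1.    -0.002] F [ 0.1 -0.2 -0.1] M [ 0.01  0.   -0.  ] g 0.0852
rmin 0.536 rmax 0.537
5 rows of [-0.04,2.40,0.01,-0.02]
```

View pics/w28.png

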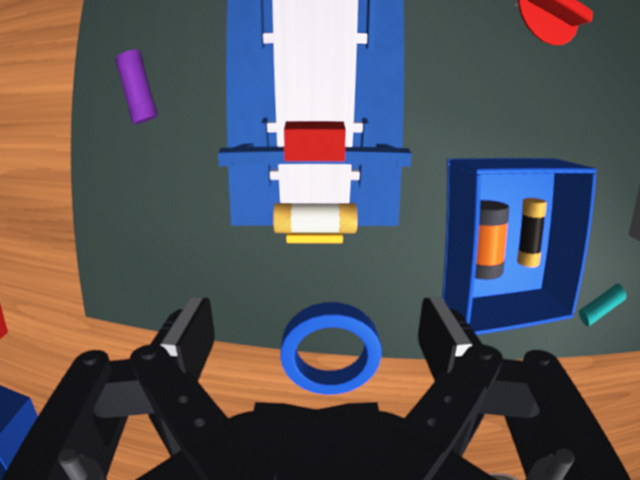

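send_rows --pt "-0.1 4 0 0 1" --pt "-0.1 3.5 0 0 1" --pt "0 2.4 0 0 1" --pt "0 1.3 0 0 1" --pt "0 0.8 0 0 1" --pt "0 0 0 0 1" --pt "0 0 0 0 0.6" --pt "0 0 0 0 0.4" --pt "0 0 0 0 0.4" --pt "0 0 0 0 0.4"

```text
clock: 46.38
tcp_pos: [0.4622, 0.2759, 0.0439]
orientation: [-1.259, 1.126, -1.127]
contact_force: [-1.5, -1.3, 6.6]
grip_width: 0.0568
```

send_rows --pt "0 -0.5 -0.15 0 0.4" --pt "0 -0.5 -0.15 0 0.4" --pt "0 -0.5 -0.15 0 0.4" --pt "0 -0.7 -0.2 0 0.4" --pt "0 -1 -0.1 0 0.4" --pt "0 -2 0 0 0.4" --pt "0 -3 0 0 0.4" --pt "0 -3 0 0 0.4" --pt "0 -1.5 0 0 0.4" --pt "0 0 0 0 0.4"

```text
clock: 47.62
tcp_pos: [0.4548, 0.275, 0.1708]
orientation: [-1.258, 1.126, -1.127]
contact_force: [0.4, -0.5, -0.9]
grip_width: 0.0566
```

```bash
python3 - <<'E'
from h import *
w=wr("w29")
st()
mv([.53,.07,.165],-44,n=5)
mv([.567,-.2012,.15],1.3,n=7,p=[.53,.07,.165],yaw=-44)
E
```

```text
t 47.67 tcp [0.4542 0.2745 0.1697] yaw -83.6 tilt [ 0. -1.  0.] F [-0.   0.  -0.8] M [-0.01  0.02  0.01] g 0.0568
rmin 0.503 rmax 0.535
5 rows of [4.44,0.09,-0.15,-7.92]
rmin 0.518 rmax 0.602
7 rows of [2.15,0.21,-3.39,-6.47]
```

View pics/w29.png

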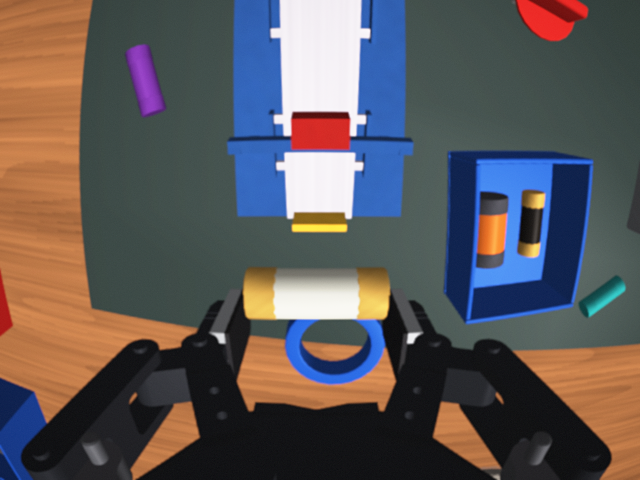

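send_rows --pt "4.44 0.1 -0.15 -7.9 0.4" --pt "4.44 0.1 -0.15 -7.9 0.4" --pt "4.44 0.1 -0.15 -7.9 0.4" --pt "4.44 0.1 -0.15 -7.9 0.4" --pt "4.44 0.1 -0.15 -8 0.4" --pt "2.15 0.2 -3.39 -6.5 0.4" --pt "2.15 0.2 -3.39 -6.5 0.4" --pt "2.15 0.2 -3.39 -6.5 0.4" --pt "2.15 0.2 -3.39 -6.5 0.4" --pt "2.15 0.2 -3.39 -6.5 0.4" --pt "2.15 0.2 -3.39 -6.5 0.4" --pt "2.15 0.2 -3.39 -6.4 0.4"

```text
clock: 49.18
tcp_pos: [0.5666, -0.2023, 0.1491]
orientation: [-1.57, -0.02, 0.024]
contact_force: [0.6, -0.6, -0.3]
grip_width: 0.057
```

send_rows --pt "0 0 0 0 0.4" --pt "0 0 0 0 0.4"

```text
clock: 49.42
tcp_pos: [0.5666, -0.2, 0.1495]
orientation: [-1.569, -0.017, 0.021]
contact_force: [-0.0, 0.4, -0.6]
grip_width: 0.0569
```

```bash
python3 - <<'E'
from h import *
w=wr("w30")
st()
mv([.567,-.2017,.0855],1.3,n=5)
E
```

```text
t 49.48 tcp [ 0.5667 -0.1995  0.15  ] yaw 1.46 tilt [-0.002 -1.     0.001] F [ 1.2  0.2 -0. ] M [-0.03  0.02  0.04] g 0.0572
rmin 0.601 rmax 0.602
5 rows of [0.00,1.29,-0.04,0.03]
```

View pics/w30.png

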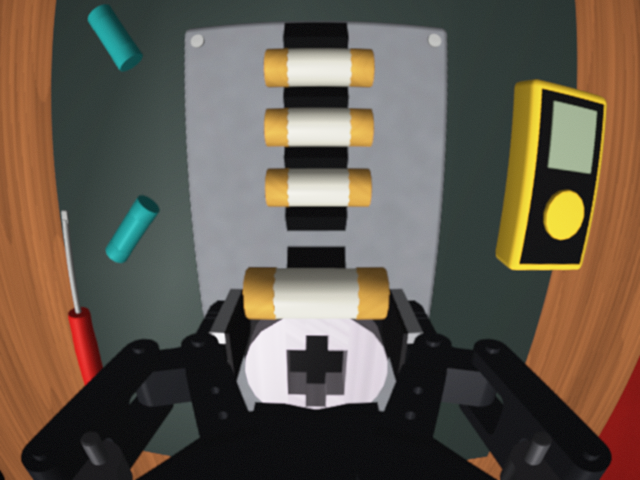

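send_rows --pt "0 2.3 -0.12 0 0.4" --pt "0 2 -0.08 0 0.4" --pt "0 1.2 0 0 0.4" --pt "0 0.6 0 0 0.4" --pt "0 0.3 0 0 0.4" --pt "0 0 0 0 0.4"

```text
clock: 50.22
tcp_pos: [0.5677, -0.2029, 0.0871]
orientation: [-1.571, -0.02, 0.019]
contact_force: [-0.7, 0.2, 0.2]
grip_width: 0.0571
```

```bash
python3 - <<'E'
from h import *
st(); w=wr("w31")
E
```

```text
t 50.23 tcp [ 0.5677 -0.2029  0.0871] yaw 1.41 tilt [ 0. -1. -0.] F [-0.7  0.2  0.2] M [-0.03  0.   -0.04] g 0.0571
```

View pics/w31.png

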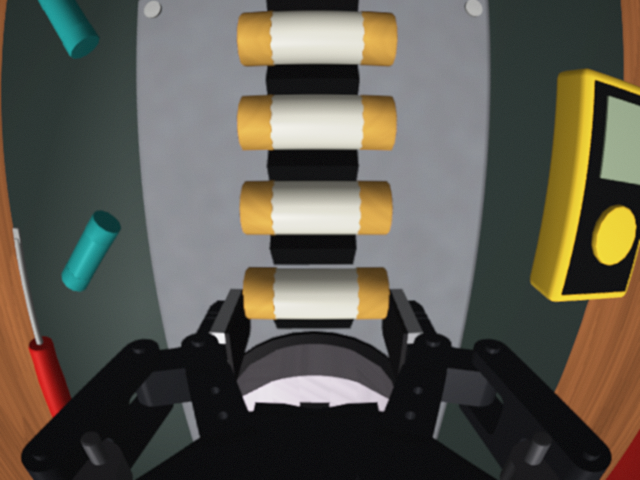

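send_rows --pt "0 0.2 0.08 0 0.4" --pt "0 0.15 0 0 0.4" --pt "0 0.1 0 0 0.4" --pt "0 0.1 0 0 0.4" --pt "0 0 0 0 0.4"

```text
clock: 50.9
tcp_pos: [0.5674, -0.2021, 0.0813]
orientation: [-1.571, -0.019, 0.019]
contact_force: [0.1, -0.4, -0.3]
grip_width: 0.0569
```

send_rows --pt "0 0.1 0 0 0.4" --pt "0 0 0 0 0.75" --pt "0 0 0 0 0.75" --pt "0 0 0 0 0.8" --pt "0 -1.5 0 0 0.8" --pt "0 -3 0 0 0.8" --pt "0 -3.5 0 0 0.8" --pt "0 -2.5 0 0 1" --pt "0 0 0 0 1"

```text
clock: 52.02
tcp_pos: [0.569, -0.2022, 0.1884]
orientation: [-1.572, -0.023, 0.016]
contact_force: [0.7, 0.4, -0.4]
grip_width: 0.0852
```

```bash
python3 - <<'E'
from h import *
w=wr("w32")
st()
E
```

```text
t 52.08 tcp [ 0.568  -0.2022  0.1867] yaw 1.4 tilt [ 0.002 -1.    -0.001] F [-0.8  0.9 -1. ] M [-0.   -0.    0.05] g 0.0856
```

View pics/w32.png

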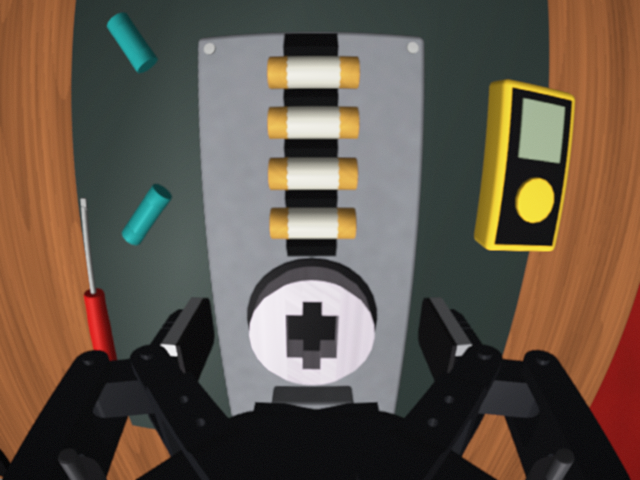

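send_rows --pt "0 0 -3.5 0 1" --pt "0 0 -3.5 0 1" --pt "0 0 0 0 1" --pt "0 0 0 0 1"

```text
clock: 52.58
tcp_pos: [0.5687, -0.2712, 0.1845]
orientation: [-1.569, -0.019, 0.021]
contact_force: [-1.0, -0.1, 0.0]
grip_width: 0.0855
```

```bash
python3 - <<'E'
from h import *
w=wr("w33"); np.savez("w33.npz",T=w["cam_to_world"],K=w["camera_matrix"])
st()
crop(w["image"],230,150,400,320,4.6,"z33")
E
```

```text
t 52.62 tcp [ 0.569  -0.2706  0.1848] yaw 1.5 tilt [-0.001 -1.     0.001] F [-0.4 -0.  -0.5] M [ 0.01 -0.02 -0.01] g 0.0854
```

View pics/z33.png

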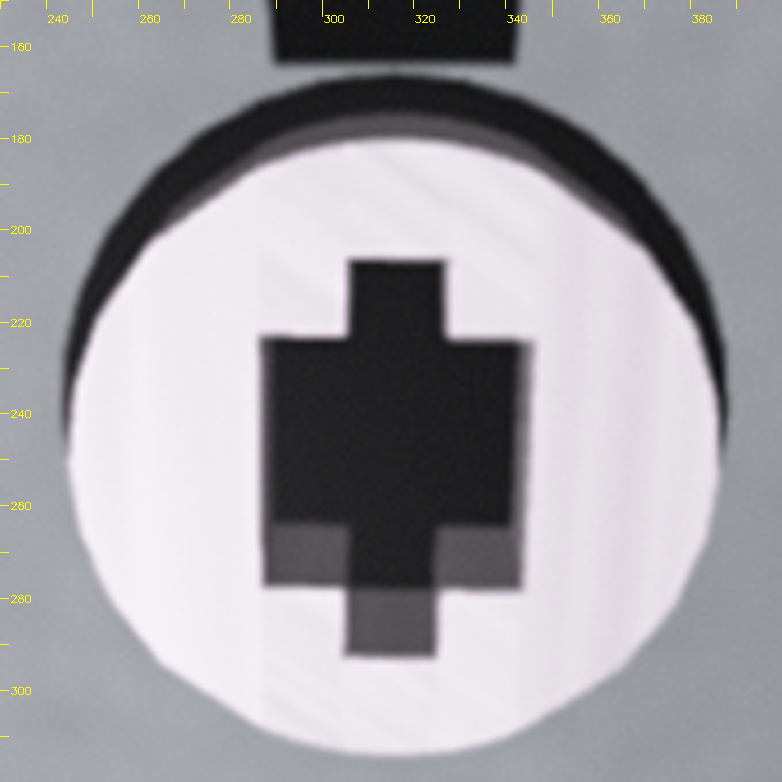

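```bash
python3 - <<'E'
from h import *
q=np.load("w33.npz"); w={"camera_matrix":q["K"],"cam_to_world":q["T"],"fish":True}
uv=[(305.9,206.4),(327.2,206.5),(305,292.8),(325,292.8),(287,223.5),(345.9,223.9),(287.2,277.2),(343.7,278.3)]
L=[(-7,30),(7,30),(-7,-30),(7,-30),(-19,19),(19,19),(-19,-19),(19,-19)]
W=np.array([onz(w,u,.088)[:2] for u in uv]);L=np.array(L)/1000
A=np.c_[L,np.zeros(8)]
def res(x): 
    c,s=np.cos(x[2]),np.sin(x[2]); return (W-np.c_[x[0]+c*L[:,0]-s*L[:,1],x[1]+s*L[:,0]+c*L[:,1]]).ravel()
k=least_squares(res,[.567,-.272,0]); print(k.x,np.degrees(k.x[2]),np.round(k.fun*1000,1))
print("local",inv(BX,[k.x[0],k.x[1],.088]))
s=grab("scene","s33"); d=grab("side")
for n,f in(("scene",s),("side",d)):
    print([(np.round(t["rect"]).astype(int).tolist(),round(t["p"],2)) for t in r.recognise(n,"key")][:3])
crop(s["image"],290,195,380,340,4,"c33")
E
```

```text
[ 0.56811321 -0.27774626  0.00910242] 0.5215301562911394 [ 0.3 -0.3 -0.4 -0.2  0.2  0.1 -0.4  0.3  0.5 -0.5 -0.3 -0.2  0.3  0.5
 -0.2  0.3]
local [ 0.00052288 -0.04716764  0.088     ]
[([301, 210, 368, 274], 0.73), ([333, 305, 364, 331], 0.65)]
[([229, 253, 262, 282], 0.56)]
```

View pics/s33.png

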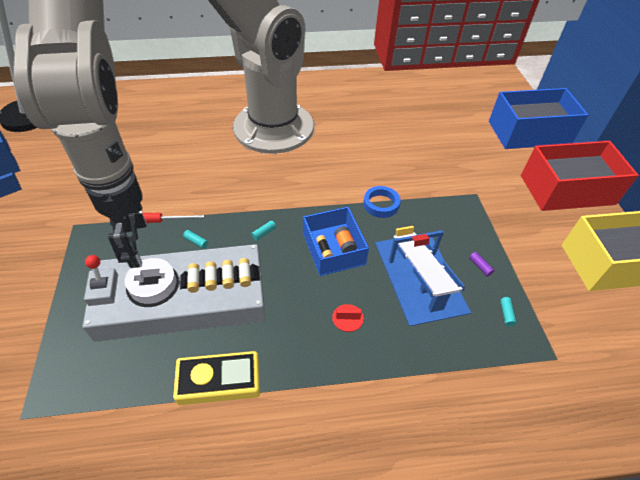

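```bash
python3 - <<'E'
from h import *
q=np.load("cams.npz")
for n,K,T,roi in(("scene0",q["K0"],q["T0"],(115,250,185,310)),("side0",q["K1"],q["T1"],(322,150,378,185))):
    f={"camera_matrix":K,"cam_to_world":T}
    im=cv2.imread(f"pics/{n}.png")
    x0,y0,x1,y1=roi; c=cv2.resize(im[y0:y1,x0:x1],None,fx=4,fy=4,interpolation=cv2.INTER_CUBIC)
    m=(c.min(2)>212).astype(np.uint8)*255
    cs,_=cv2.findContours(m,cv2.RETR_EXTERNAL,cv2.CHAIN_APPROX_NONE); k=max(cs,key=cv2.contourArea)
    h=cv2.convexHull(k)[:,0].astype(float)/4+[x0,y0]-.375
    # fit circle r=.045 on z=.088
    W=np.array([onz(f,u,.088)[:2] for u in h])
    e=least_squares(lambda x:np.hypot(*(W-x[:2]).T)-x[2],[*W.mean(0),.045],loss="soft_l1",f_scale=.001); print(n,cv2.contourArea(k)/16,np.round(e.x,4),np.abs(e.fun).max())
q=np.load("w33.npz"); f={"camera_matrix":q["K"],"cam_to_world":q["T"],"fish":True}
c=cv2.imread("pics/w33.png"); m=(c.min(2)>205).astype(np.uint8)*255
cs,_=cv2.findContours(m[140:330,220:410].copy(),cv2.RETR_EXTERNAL,cv2.CHAIN_APPROX_NONE); k=max(cs,key=cv2.contourArea)
h=cv2.convexHull(k)[:,0].astype(float)+[220,140]
W=np.array([onz(f,u,.088)[:2] for u in h]); e=least_squares(lambda x:np.hypot(*(W-x[:2]).T)-x[2],[*W.mean(0),.045]); print("wrist",np.round(e.x,4))
E
```

```text
scene0 1446.15625 [ 0.5688 -0.2761  0.0466] 0.001004009467918121
side0 512.3125 [ 0.5703 -0.2775  0.0468] 0.00406075635681763
wrist [ 0.5675 -0.2778  0.0456]
```

```bash
python3 - <<'E'
from h import *
st()
mv([.667,.106,.2],1.5)
E
```

```text
t 52.83 tcp [ 0.5693 -0.271   0.1854] yaw 1.5 tilt [-0. -1.  0.] F [ 0.1  0.  -0.7] M [ 0.01 -0.03 -0.02] g 0.0854
rmin 0.619 rmax 0.675
8 rows of [1.34,-0.18,4.68,0.00]
```

send_rows --pt "1.34 -0.2 4.68 0 1" --pt "1.34 -0.2 4.68 0 1" --pt "1.34 -0.2 4.68 0 1" --pt "1.34 -0.2 4.68 0 1" --pt "1.34 -0.2 4.68 0 1" --pt "1.34 -0.2 4.68 0 1" --pt "1.34 -0.2 4.68 0 1" --pt "1.34 -0.2 4.68 0 1" --pt "0 0 0 0 1" --pt "0 0 0 0 1"

```text
clock: 54.08
tcp_pos: [0.6669, 0.1048, 0.2012]
orientation: [-1.571, -0.02, 0.02]
contact_force: [-0.8, -0.3, -0.0]
grip_width: 0.0852
```

```bash
python3 - <<'E'
from h import *
w=wr("w34"); np.savez("w34.npz",T=w["cam_to_world"],K=w["camera_matrix"])
st()
crop(w["image"],230,150,400,320,4.6,"z34")
E
```

```text
t 54.12 tcp [0.667  0.1037 0.2011] yaw 1.36 tilt [-0.    -1.    -0.001] F [-0.  -0.7  0.2] M [-0.02  0.02  0.01] g 0.0852
```

View pics/z34.png

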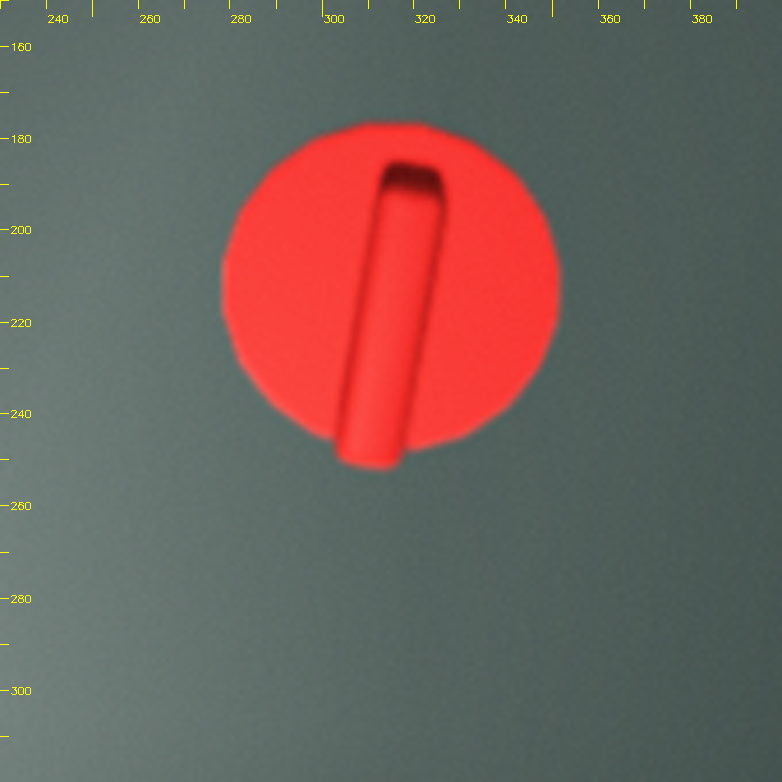

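```bash
python3 - <<'E'
from h import *
q=np.load("w34.npz"); f={"camera_matrix":q["K"],"cam_to_world":q["T"],"fish":True}
a=onz(f,(319.3,192.5),.054);b=onz(f,(310.8,251.2),.054)
print("bar",a,b,"mid",(a+b)/2,"len",np.linalg.norm(a-b),"yaw",np.degrees(np.arctan2(a[1]-b[1],a[0]-b[0])))
c=cv2.imread("pics/w34.png").astype(int); m=((c[:,:,2]>150)&(c[:,:,1]<100)).astype(np.uint8)*255
cs,_=cv2.findContours(m[150:320,230:400].copy(),cv2.RETR_EXTERNAL,cv2.CHAIN_APPROX_NONE);k=max(cs,key=cv2.contourArea)
h=k[:,0].astype(float)+[230,150]; h=h[h[:,1]<235]
W=np.array([onz(f,u,.026)[:2] for u in h]); e=least_squares(lambda x:np.hypot(*(W-x[:2]).T)-x[2],[*W.mean(0),.031],loss="soft_l1",f_scale=.0005); print("flange",np.round(e.x,4))
# scene/side flange
q=np.load("cams.npz")
for n,K,T,z in(("scene0",q["K0"],q["T0"],.026),("side0",q["K1"],q["T1"],.026)):
    g={"camera_matrix":K,"cam_to_world":T}
    print(n, proj(g,[.667,.103,.026]),proj(g,[.667,.103,.054]))
E
```

```text
bar [0.66830943 0.12669449 0.054     ] [0.66290552 0.07942752 0.054     ] mid [0.66560748 0.10306101 0.054     ] len 0.047574878485698927 yaw 83.47783294890321
flange [0.6653 0.1037 0.0307]
scene0 [[346.27406328 317.03995537]] [[347.31100252 309.73704762]]
side0 [[245.4041673  267.09286021]] [[244.09571854 255.4369247 ]]
```

```bash
python3 - <<'E'
from h import *
st()
mv([.6654,.1034,.1],-6.5,n=3)
E
```

```text
t 54.12 tcp [0.667  0.1037 0.2011] yaw 1.36 tilt [-0.    -1.    -0.001] F [-0.  -0.7  0.2] M [-0.02  0.02  0.01] g 0.0852
rmin 0.673 rmax 0.675
3 rows of [-0.05,3.37,-0.01,2.62]
```

send_rows --pt "-0.05 3.4 0 2.6 0.8" --pt "-0.05 3.4 0 2.6 0.6" --pt "-0.05 3.4 0 2.7 0.6" --pt "0 0 0 0 0.6" --pt "0 0 0 0 0.6"

```text
clock: 54.75
tcp_pos: [0.6664, 0.1043, 0.1007]
orientation: [-1.569, 0.088, -0.09]
contact_force: [0.2, 0.4, 0.5]
grip_width: 0.0514
```

```bash
python3 - <<'E'
from h import *
w=wr("w35"); np.savez("w35.npz",T=w["cam_to_world"],K=w["camera_matrix"])
st()
mv([.6654,.1034,.044],-6.5,n=4)
E
```

```text
t 54.8 tcp [0.6668 0.1046 0.1013] yaw -6.5 tilt [ 0.003 -1.     0.001] F [ 1.1 -0.3  0.3] M [0.03 0.02 0.01] g 0.0512
rmin 0.673 rmax 0.675
4 rows of [-0.03,1.43,-0.03,-0.00]
```

View pics/w35.png

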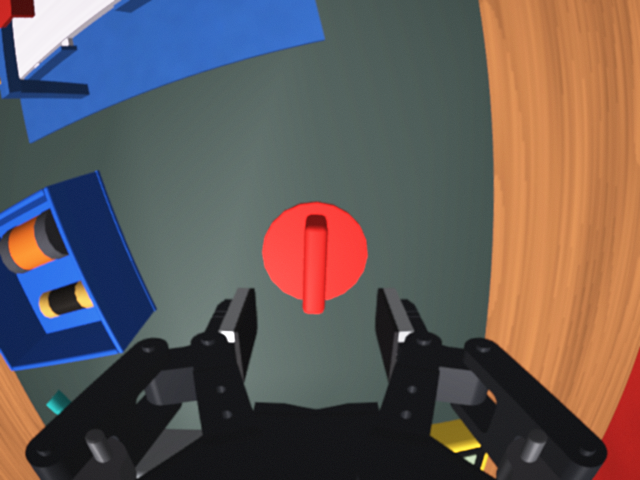

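```bash
python3 - <<'E'
from h import *
q=np.load("w35.npz"); f={"camera_matrix":q["K"],"cam_to_world":q["T"],"fish":True}
im=cv2.imread("pics/w35.png")[:,:,::-1]; crop(im,255,190,385,325,5.5,"z35")
a=onz(f,(316.5,224),.054);b=onz(f,(313.5,312.5),.054)
print((a+b)/2,np.linalg.norm(a-b),np.degrees(np.arctan2(a[1]-b[1],a[0]-b[0])))
E
```

```text
[0.66559435 0.10544288 0.054     ] 0.04951657974991924 81.64696102884031
```

View pics/z35.png

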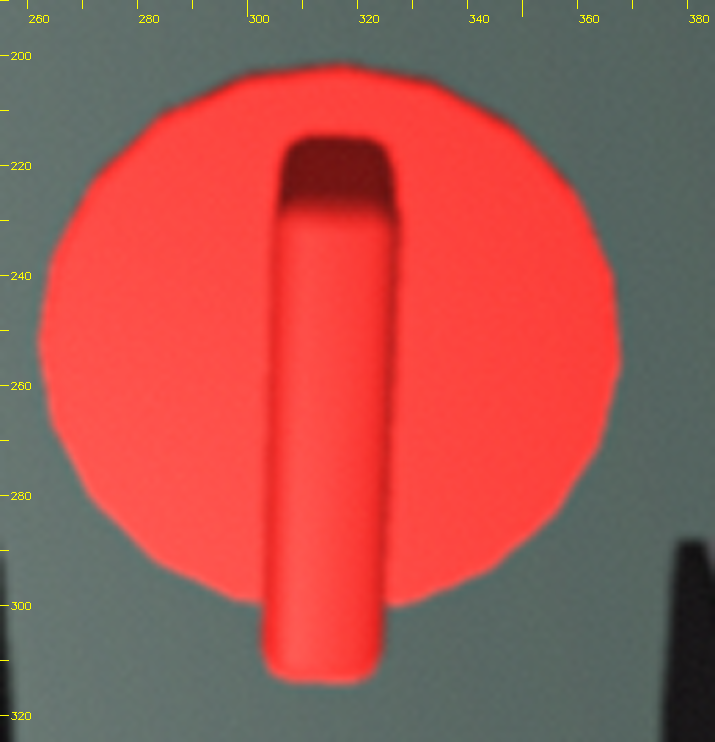

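```bash
python3 - <<'E'
from h import *
st()
mv([.6655,.1042,.044],-7.3,n=4)
E
```

```text
t 54.8 tcp [0.6668 0.1046 0.1013] yaw -6.5 tilt [ 0.003 -1.     0.001] F [ 1.1 -0.3  0.3] M [0.03 0.02 0.01] g 0.0512
rmin 0.674 rmax 0.675
4 rows of [-0.03,1.43,-0.01,0.20]
```

send_rows --pt "-0.03 1.8 -0.02 0.3 0.6" --pt "-0.03 1.8 0 0.3 0.6" --pt "-0.03 1.3 0 0.2 0.6" --pt "0 0.8 0 0 0.6" --pt "0 0 0 0 0.6" --pt "0 0 0 0 0.6" --force 60

```text
clock: 55.55
tcp_pos: [0.6651, 0.105, 0.0428]
orientation: [-1.568, 0.099, -0.1]
contact_force: [-0.8, -0.1, -0.8]
grip_width: 0.0511
```

```bash
python3 - <<'E'
from h import *
st()
mv([.6655,.1042,.044],-7.3,n=1)
d=grab("side"); crop(d["image"],190,200,310,310,5,"d36")
w=wr("w36")
E
```

```text
t 55.55 tcp [0.6651 0.105  0.0428] yaw -7.29 tilt [ 0.001 -1.     0.   ] F [-0.8 -0.1 -0.8] M [ 0.    0.03 -0.02] g 0.0511
rmin 0.673 rmax 0.674
1 rows of [0.05,-0.12,-0.08,0.01]
```

View pics/d36.png

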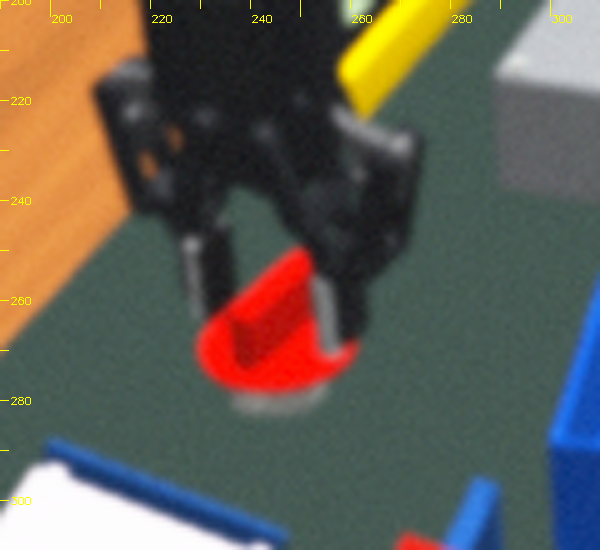

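View pics/w36.png

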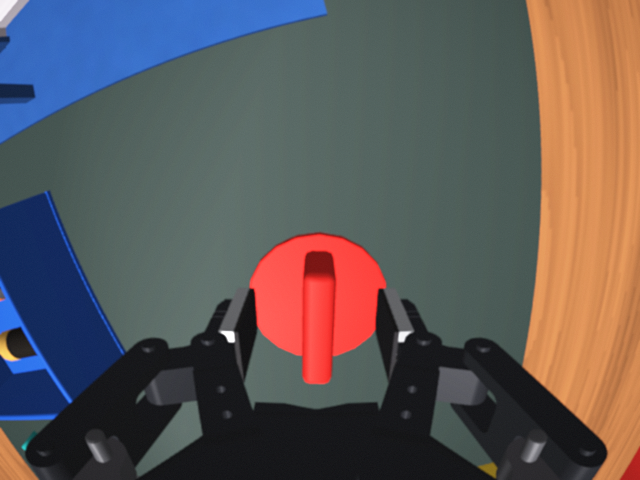

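send_rows --pt "0.05 -0.2 -0.08 0 0.6" --pt "0 0 0 0 0.3" --pt "0 0 0 0 0.1" --pt "0 0 0 0 0" --pt "0 0 0 0 0" --pt "0 0 0 0 0" --pt "0 0 0 0 0" --force 60

```text
clock: 56.52
tcp_pos: [0.6652, 0.104, 0.0446]
orientation: [-1.568, 0.1, -0.1]
contact_force: [-0.5, -0.1, 3.4]
grip_width: 0.0108
```

```bash
python3 - <<'E'
from h import *
st()
w=wr("w37")
d=grab("side"); crop(d["image"],190,200,310,310,5,"d37")
E
```

```text
t 56.52 tcp [0.6652 0.104  0.0446] yaw -7.29 tilt [ 0. -1.  0.] F [-0.5 -0.1  3.4] M [-0.13  0.23  0.01] g 0.0108
```

View pics/d37.png

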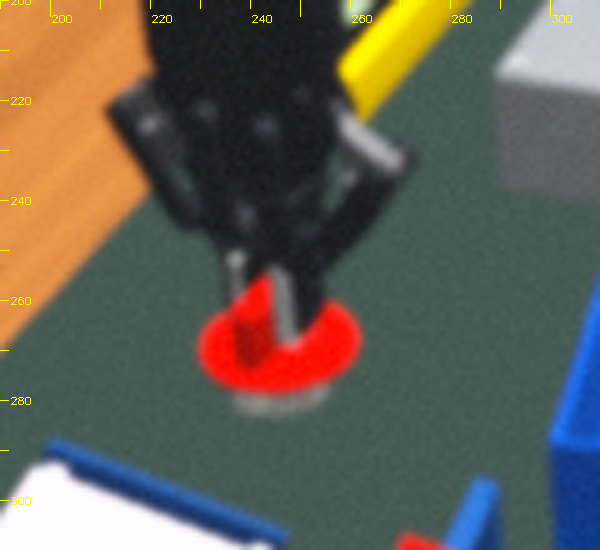

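View pics/w37.png

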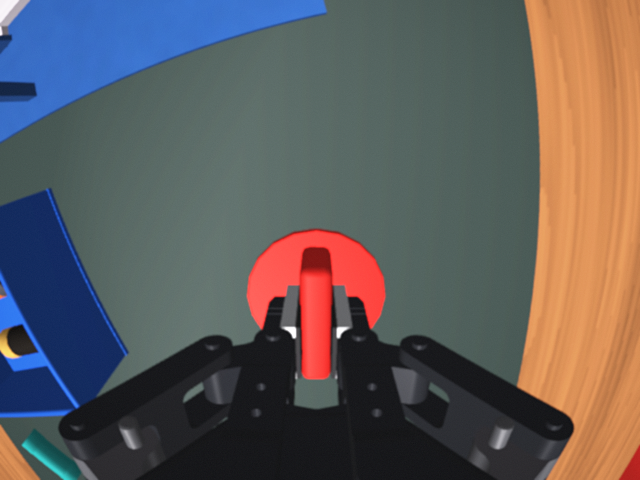

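```bash
python3 - <<'E'
from h import *
P,R,o=tool(); w=wr()
for v in (250,274,380):
    p=onz(w,(316,v),.054 if v>260 else .026+0); print(v,np.round(R.T@(p-P),4))
im=w["image"]; crop(im,230,220,400,400,4.4,"z37")
E
```

```text
250 [-0.0005  0.0186  0.0225]
274 [-0.0006 -0.0094  0.0237]
380 [-0.0006 -0.0094 -0.0241]
```

View pics/z37.png

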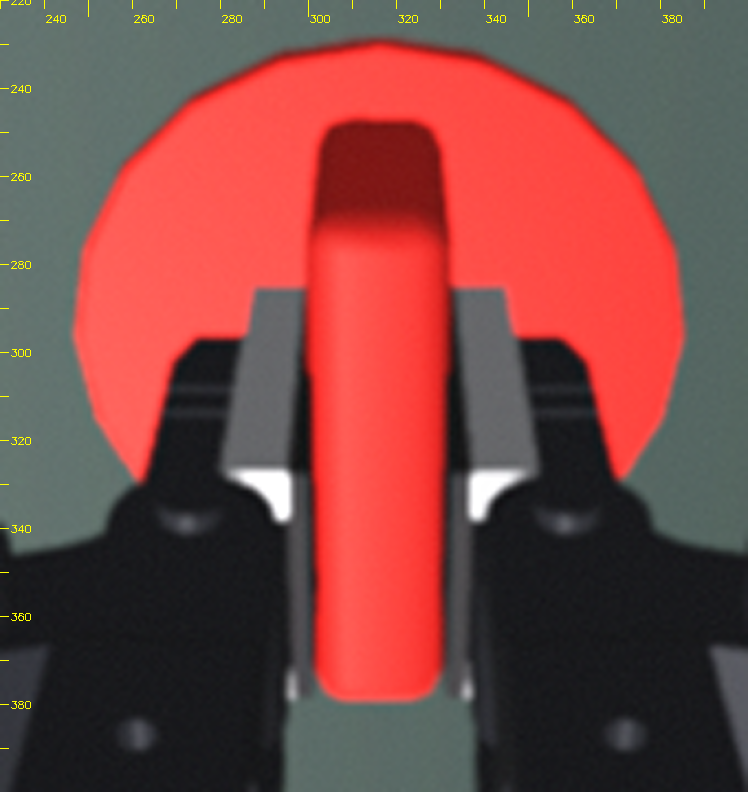

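send_rows --pt "0 -0.5 0 0 0" --pt "0 -1.5 0 0 0" --pt "0 -3 0 0 0" --pt "0 -4 0 0 0" --pt "0 -4 0 0 0" --pt "0 -2 0 0 0" --pt "0 0 0 0 0"

```text
clock: 57.55
tcp_pos: [0.6658, 0.1042, 0.1959]
orientation: [-1.568, 0.098, -0.102]
contact_force: [0.4, -0.1, -1.3]
grip_width: 0.0108
```

```bash
python3 - <<'E'
from h import *
st()
w=wr("w38")
mv([.5682,-.2774,.185],-10)
E
```

```text
t 57.55 tcp [0.6658 0.1042 0.1959] yaw -7.3 tilt [ 0.003 -1.     0.001] F [ 0.4 -0.1 -1.3] M [-0. -0. -0.] g 0.0108
rmin 0.621 rmax 0.673
8 rows of [-0.49,0.11,-4.89,0.34]
```

View pics/w38.png

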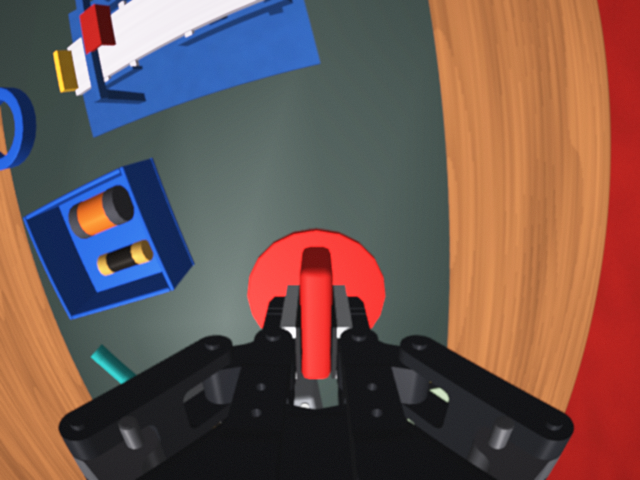

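send_rows --pt "-0.49 0.1 -4.89 0.3 0" --pt "-0.49 0.1 -4.89 0.3 0" --pt "-0.49 0.1 -4.89 0.3 0" --pt "-0.49 0.1 -4.89 0.4 0" --pt "-0.49 0.1 -4.89 0.3 0" --pt "-0.49 0.1 -4.89 0.4 0" --pt "-0.49 0.1 -4.89 0.3 0" --pt "-0.49 0.1 -4.89 0.4 0" --pt "0 0 0 0 0" --pt "0 0 0 0 0" --pt "0 0 0 0 0"

```text
clock: 58.98
tcp_pos: [0.5693, -0.2753, 0.1857]
orientation: [-1.565, 0.136, -0.134]
contact_force: [-0.5, 0.0, -0.9]
grip_width: 0.0105
```

```bash
python3 - <<'E'
from h import *
st()
w=wr("w39")
mv([.5682,-.2774,.131],-10,n=4)
s=grab("scene");crop(s["image"],70,210,270,340,4,"s39")
E
```

```text
t 58.98 tcp [ 0.5693 -0.2753  0.1857] yaw -9.84 tilt [-0.001 -1.     0.001] F [-0.5  0.  -0.9] M [ 0.02 -0.   -0.01] g 0.0105
rmin 0.632 rmax 0.633
4 rows of [-0.02,1.37,-0.05,0.04]
```

View pics/w39.png

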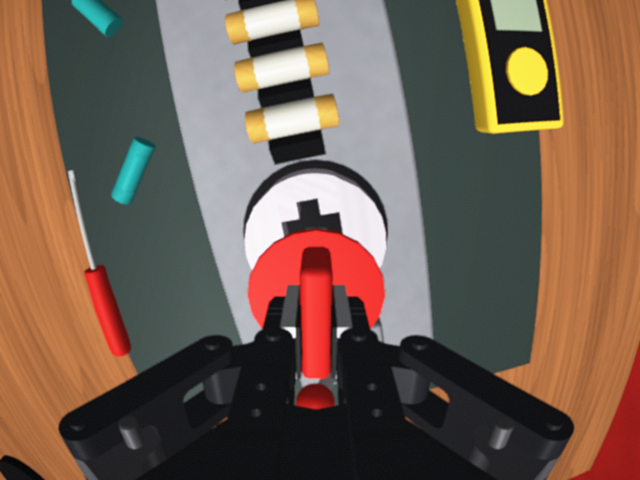

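View pics/s39.png

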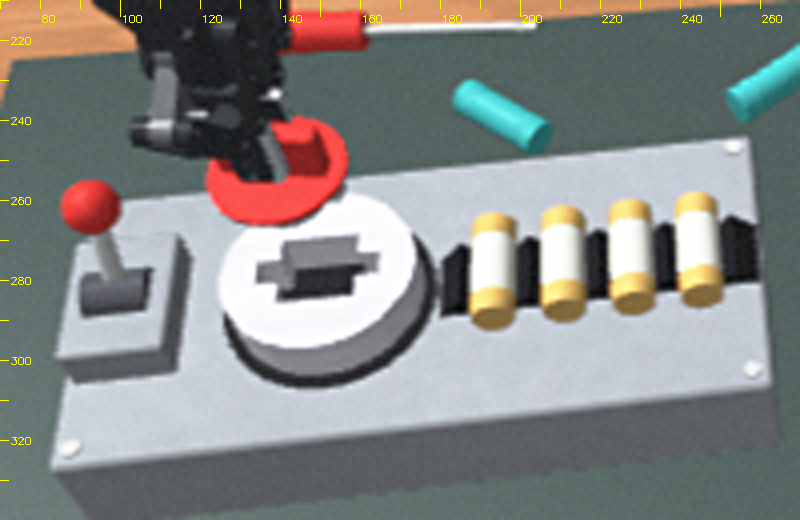

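send_rows --pt "-0.05 2 -0.1 0.1 0" --pt "-0.05 1.7 -0.1 0.1 0" --pt "0 1 0 0 0" --pt "0 0 0 0 0" --pt "0 0 0 0 0"

```text
clock: 59.7
tcp_pos: [0.5682, -0.279, 0.1398]
orientation: [-1.566, 0.139, -0.14]
contact_force: [0.2, 0.9, -1.2]
grip_width: 0.0103
```

```bash
python3 - <<'E'
from h import *
st()
w=wr("w40")
mv([.5682,-.2774,.124],-10,n=1)
d=grab("side");crop(d["image"],300,100,420,210,5,"d40")
s=grab("scene");crop(s["image"],80,220,200,320,5,"s40")
P,R,o=tool(); B=[P+np.array([0,0,-.0446]),P+np.array([0,0,-.0186])]
print(proj(s,B),proj(d,B))
E
```

```text
t 59.7 tcp [ 0.5682 -0.279   0.1398] yaw -10.19 tilt [ 0.001 -1.     0.   ] F [ 0.2  0.9 -1.2] M [-0.04 -0.01 -0.  ] g 0.0103
rmin 0.632 rmax 0.633
1 rows of [-0.04,1.60,0.17,-0.19]
[[146.10153456 273.85697648]
 [142.45915893 265.8876459 ]] [[350.8896579  162.31204183]
 [350.96622423 152.3188188 ]]
```

View pics/d40.png

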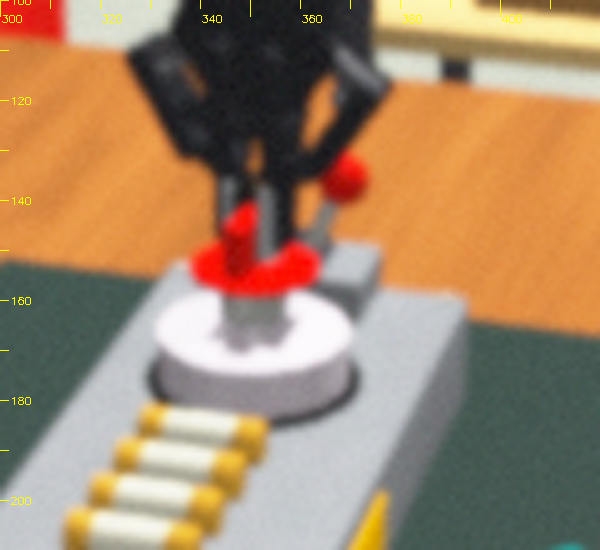

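View pics/s40.png

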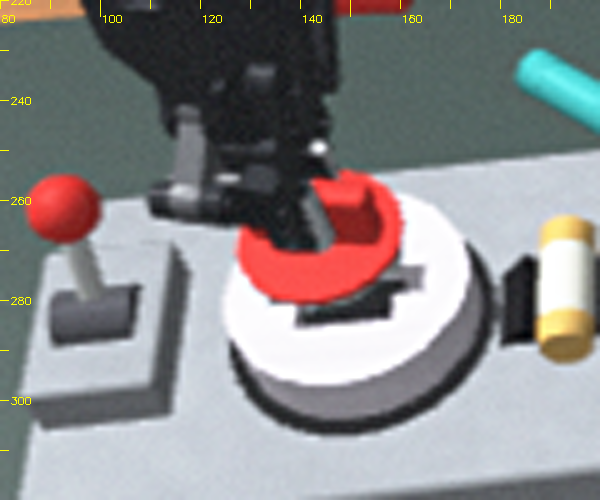

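```bash
python3 - <<'E'
from h import *
P,R,o=tool(); print(P)
for n,roi in(("scene",(120,245,170,285)),("side",(330,135,372,165))):
    f=grab(n); x0,y0,x1,y1=roi
    c=cv2.resize(f["image"][y0:y1,x0:x1],None,fx=4,fy=4,interpolation=cv2.INTER_CUBIC).astype(int)
    m=((c[:,:,0]>140)&(c[:,:,1]<110)&(c[:,:,2]<110)).astype(np.uint8)*255
    cs,_=cv2.findContours(m,cv2.RETR_EXTERNAL,cv2.CHAIN_APPROX_NONE)
    pts=np.concatenate([k[:,0] for k in cs if cv2.contourArea(k)>200])
    h=cv2.convexHull(pts)[:,0]/4+[x0,y0]-.375
    z=P[2]-.0186
    c0=P[:2]
    W=np.array([onz(f,u,z)[:2] for u in h])
    # keep hull pts on lower visible arc: those with image row below centre-ish
    pc=proj(f,[*c0,z])[0]; k=h[:,1]>pc[1]-1
    for rr in (.031,None):
        if rr: e=least_squares(lambda x:np.hypot(*(W[k]-x[:2]).T)-rr,c0,loss="soft_l1",f_scale=.0005)
        else: e=least_squares(lambda x:np.hypot(*(W[k]-x[:2]).T)-x[2],[*c0,.031],loss="soft_l1",f_scale=.0005)
        print(n,np.round(e.x,4),k.sum(),np.round(np.abs(e.fun).max(),4))
E
```

```text
[ 0.56820663 -0.27917229  0.14008354]
scene [ 0.5705 -0.2758] 20 0.001
scene [ 0.5721 -0.276   0.0298] 20 0.0006
side [ 0.564  -0.2692] 13 0.002
side [ 0.5642 -0.2671  0.0292] 13 0.0017
```

send_rows --pt "0 0.3 0.14 0 0" --pt "0 0.3 0 0 0" --pt "0 0.2 0 0 0" --pt "0 0 0 0 0" --pt "0 0 0 0 0"

```text
clock: 60.58
tcp_pos: [0.568, -0.2777, 0.1314]
orientation: [-1.566, 0.14, -0.14]
contact_force: [0.2, -1.1, -1.0]
grip_width: 0.0106
```

```bash
python3 - <<'E'
from h import *
st()
E
```

```text
t 60.58 tcp [ 0.568  -0.2777  0.1314] yaw -10.19 tilt [ 0. -1.  0.] F [ 0.2 -1.1 -1. ] M [ 0.02 -0.04  0.02] g 0.0106
```

send_rows --pt "0 0.15 0 0 0" --pt "0 0.15 0 0 0" --pt "0 0 0 0 0"

```text
clock: 60.95
tcp_pos: [0.5679, -0.2777, 0.1282]
orientation: [-1.566, 0.14, -0.139]
contact_force: [-0.2, -0.4, -1.4]
grip_width: 0.0105
```

send_rows --pt "0 0.15 0 0 0" --pt "0 0.15 0 0 0" --pt "0 0 0 0 0"

```text
clock: 61.32
tcp_pos: [0.5679, -0.2777, 0.1252]
orientation: [-1.566, 0.14, -0.139]
contact_force: [-0.4, -0.7, -2.0]
grip_width: 0.0108
```

send_rows --pt "0 0.1 0 0 0" --pt "0 0.1 0 0 0" --pt "0 0 0 0 0" --pt "0 0 0 0 0"

```text
clock: 61.82
tcp_pos: [0.5682, -0.2778, 0.1244]
orientation: [-1.567, 0.139, -0.14]
contact_force: [-2.7, 0.5, 5.7]
grip_width: 0.0109
```

send_rows --pt "0 0 0 -1.5 0" --pt "0 0 0 -1.5 0" --pt "0 0 0 -1.5 0" --pt "0 0 0 0 0"

```text
clock: 62.32
tcp_pos: [0.5689, -0.278, 0.124]
orientation: [-1.57, 0.076, -0.08]
contact_force: [1.6, -1.5, 5.0]
grip_width: 0.0106
```

send_rows --pt "0 0.02 0 -1.5 0" --pt "0 0 0 -1.5 0" --pt "0 0 0 0 0"

```text
clock: 62.7
tcp_pos: [0.5674, -0.2775, 0.1225]
orientation: [-1.57, 0.038, -0.036]
contact_force: [2.6, -0.7, -0.6]
grip_width: 0.0109
```

send_rows --pt "0 0.05 0 -1 0" --pt "0 0.05 0 -1 0" --pt "0 0.1 0 -1 0" --pt "0 0.1 0 0 0" --pt "0 0 0 0 0"

```text
clock: 63.32
tcp_pos: [0.5678, -0.2777, 0.12]
orientation: [-1.571, -0.004, 0.004]
contact_force: [1.0, -0.1, -1.3]
grip_width: 0.0112
```

```bash
python3 - <<'E'
from h import *
st()
E
```

```text
t 63.33 tcp [ 0.5678 -0.2777  0.12  ] yaw 0.3 tilt [-0. -1.  0.] F [ 1.  -0.1 -1.3] M [ 0.02 -0.02  0.03] g 0.0112
```

Lugs are in the slots (z 0.120, no load). Lower to home.

send_rows --pt "0 0.2 0 0 0" --pt "0 0.2 0 0 0" --pt "0 0.2 0 0 0" --pt "0 0 0 0 0"

```text
clock: 63.82
tcp_pos: [0.5678, -0.2777, 0.114]
orientation: [-1.571, -0.004, 0.005]
contact_force: [0.7, -0.4, -2.0]
grip_width: 0.0109
```

send_rows --pt "0 0.15 0 0 0" --pt "0 0.15 0 0 0" --pt "0 0.1 0 0 0" --pt "0 0 0 0 0"

```text
clock: 64.32
tcp_pos: [0.568, -0.2777, 0.1105]
orientation: [-1.571, -0.004, 0.004]
contact_force: [-2.3, 0.5, 2.4]
grip_width: 0.0106
```

send_rows --pt "0 0.05 0 0 0" --pt "0 0 0 0 0" --pt "0 -0.05 0 0 0" --pt "0 0 0 0 0.3" --pt "0 0 0 0 0.5" --pt "0 0 0 0 0.5"

```text
clock: 65.08
tcp_pos: [0.5681, -0.2777, 0.11]
orientation: [-1.571, -0.004, 0.004]
contact_force: [-0.3, -0.8, -0.8]
grip_width: 0.0426
```

send_rows --pt "0 -1 0 0 0.5" --pt "0 -3 0 0 0.5" --pt "0 -4 0 0 0.5" --pt "0 -3 0 0 0.5" --pt "0 0 0 0 0.5" --pt "0 0 0 0 0.5"

```text
clock: 65.82
tcp_pos: [0.5676, -0.2777, 0.2199]
orientation: [-1.571, -0.004, 0.005]
contact_force: [-0.4, 0.7, -0.2]
grip_width: 0.0422
```

```bash
python3 - <<'E'
from h import *
st()
w=wr("w41")
s=grab("scene");crop(s["image"],70,220,270,350,4,"s41")
d=grab("side");crop(d["image"],280,110,420,250,5,"d41")
E
```

```text
t 65.83 tcp [ 0.5676 -0.2777  0.2199] yaw 0.31 tilt [-0.001 -1.    -0.   ] F [-0.4  0.7 -0.2] M [-0.    0.02  0.03] g 0.0422
```

View pics/w41.png

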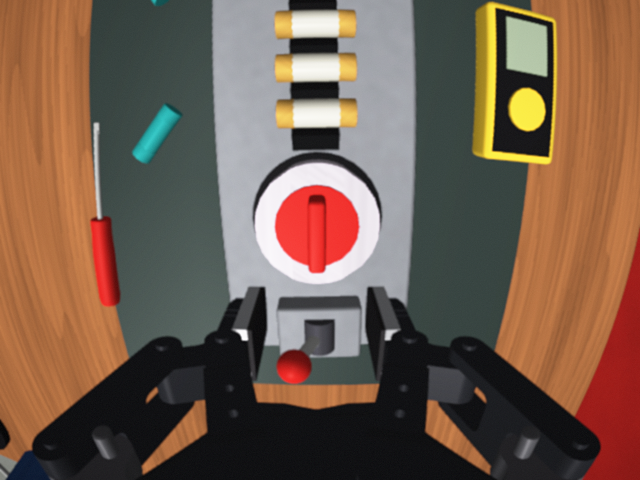

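View pics/s41.png

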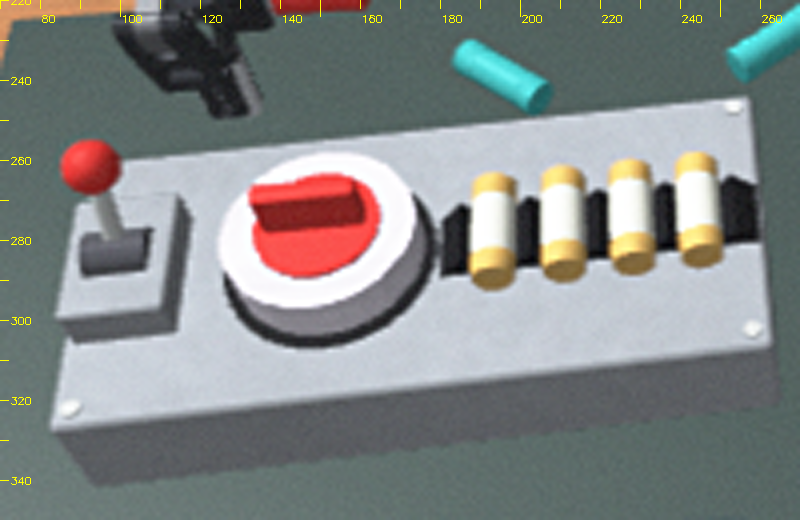

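View pics/d41.png

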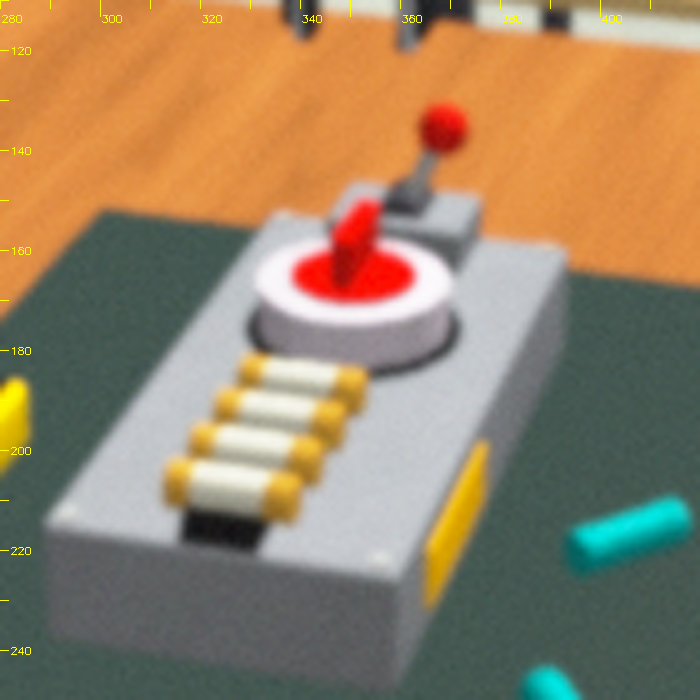

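```bash
python3 - <<'E'
from h import *
w=wr(); d=grab("side"); s=grab("scene")
print("wrist ball",onz(w,(294,366),.126), "pivot blk",onz(w,(320,327),.085))
print(tri([ray(s,(92.5,261)),ray(d,(368.8,135.5)),ray(w,(294,366))]))
for f in (s,d,w): print(proj(f,[.5519,-.3716,.127]))
print(loc(BX,[0,-.14,.082]))
mv([.492,-.371,.2],0.3)
E
```

```text
wrist ball [ 0.55086184 -0.3739363   0.126     ] pivot blk [ 0.57035218 -0.36450226  0.085     ]
[ 0.5511622  -0.371615    0.12880343]
[[ 92.52702644 261.56703829]]
[[368.33954767 136.33697743]]
[[295.26267551 364.38199664]]
[ 0.56953978 -0.37056913  0.082     ]
rmin 0.616 rmax 0.632
3 rows of [-2.54,0.65,-3.10,0.00]
```

send_rows --pt "-2.54 0.6 -3.1 0 0" --pt "-2.54 0.6 -3.1 0 0" --pt "-2.54 0.6 -3.1 0 0" --pt "0 0 0 0 0" --pt "0 3 0 0 0" --pt "0 2.5 0 0 0" --pt "0 1.5 0 0 0" --pt "0 0 0 0 0" --pt "0 0 0 0 0"

```text
clock: 67.25
tcp_pos: [0.4932, -0.3711, 0.1331]
orientation: [-1.571, -0.006, 0.003]
contact_force: [0.4, 0.1, -0.7]
grip_width: 0.0001
```

```bash
python3 - <<'E'
from h import *
st()
w=wr("w42")
d=grab("side");crop(d["image"],320,80,440,190,6,"d42")
s=grab("scene");crop(s["image"],50,200,190,330,5,"s42")
E
```

```text
t 67.25 tcp [ 0.4932 -0.3711  0.1331] yaw 0.33 tilt [ 0.001 -1.    -0.001] F [ 0.4  0.1 -0.7] M [ 0.03 -0.05 -0.04] g 0.0001
```

View pics/d42.png

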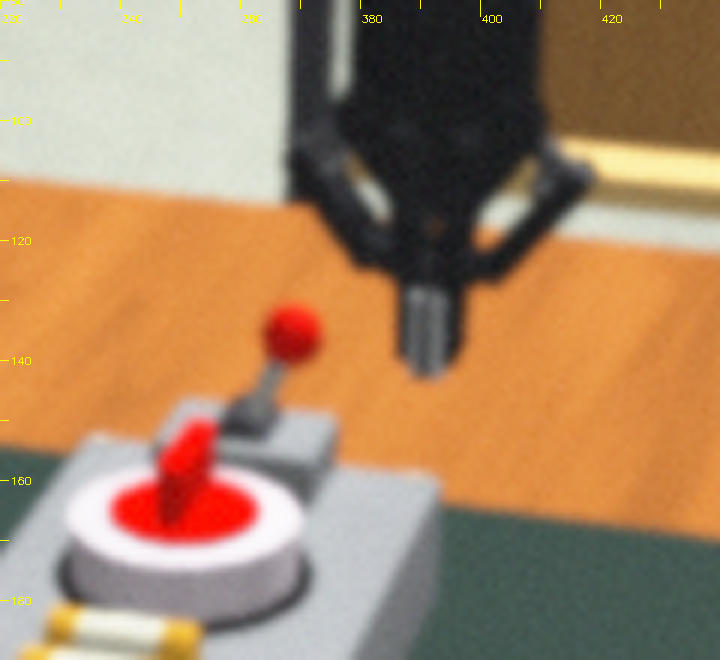

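View pics/s42.png

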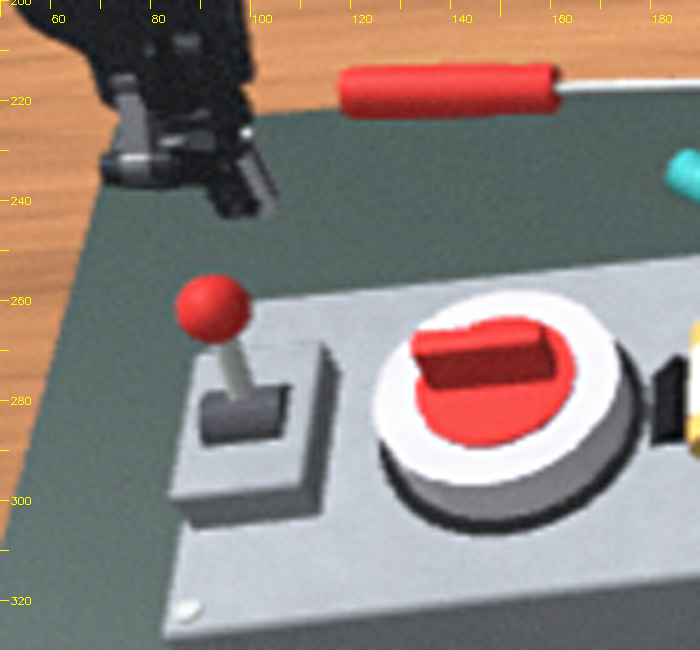

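send_rows --pt "0 0.6 0 0 0" --pt "1 0 0 0 0" --pt "1 0 0 0 0" --pt "1 0 0 0 0" --pt "0.8 0 0 0 0" --pt "0.8 0 0 0 0" --pt "0.8 0 0 0 0" --pt "0 0 0 0 0"

```text
clock: 68.4
tcp_pos: [0.5474, -0.3705, 0.1262]
orientation: [-1.571, -0.006, 0.004]
contact_force: [-0.2, 0.3, -1.0]
grip_width: 0.0
```

```bash
python3 - <<'E'
from h import *
st()
w=wr("w43")
d=grab("side");crop(d["image"],320,80,440,190,6,"d43")
E
```

```text
t 68.4 tcp [ 0.5474 -0.3705  0.1262] yaw 0.35 tilt [ 0.001 -1.     0.   ] F [-0.2  0.3 -1. ] M [ 0.   -0.03  0.04] g 0.0
```

View pics/d43.png

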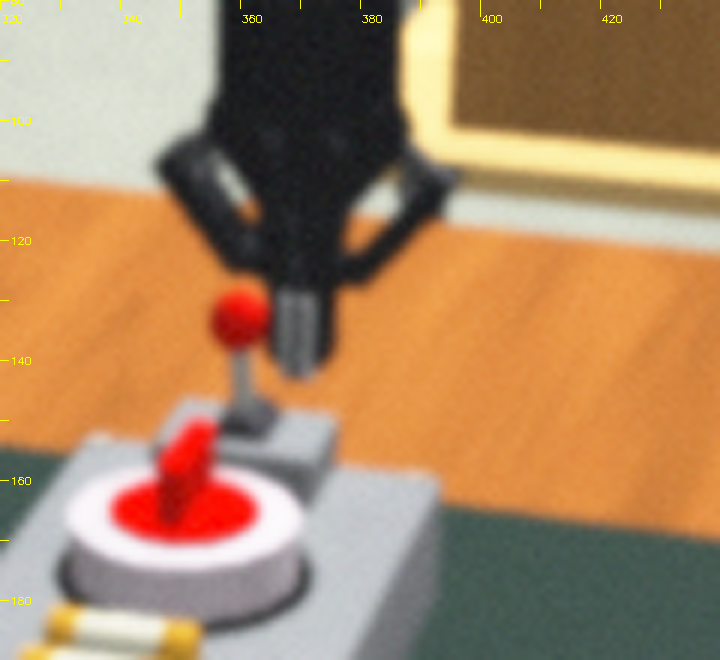

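View pics/w43.png

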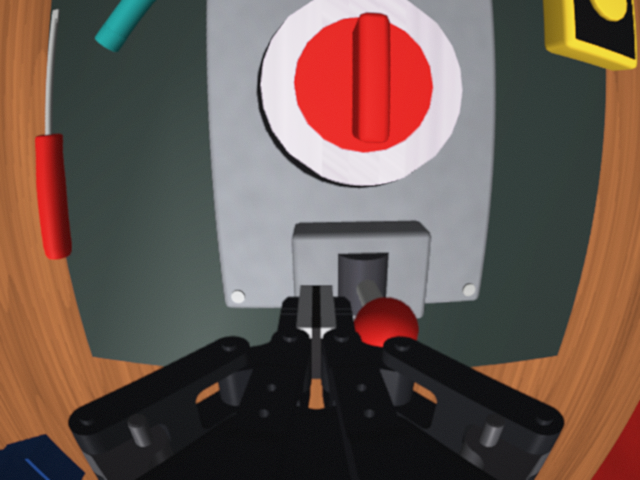

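send_rows --pt "0.6 0 0 0 0" --pt "0.6 0 0 0 0" --pt "0.5 0 0 0 0" --pt "0.3 0 0 0 0" --pt "0 0 0 0 0"

```text
clock: 69.12
tcp_pos: [0.5666, -0.3706, 0.1261]
orientation: [-1.571, -0.005, 0.004]
contact_force: [-1.1, -0.5, -0.6]
grip_width: 0.0002
```

send_rows --pt "0.2 0 0 0 0" --pt "0.2 0 0 0 0" --pt "0 0 0 0 0"

```text
clock: 69.5
tcp_pos: [0.5687, -0.3707, 0.1259]
orientation: [-1.57, -0.001, 0.007]
contact_force: [-6.7, 1.2, 1.8]
grip_width: -0.0001
```

```bash
python3 - <<'E'
from h import *
st()
w=wr("w44")
d=grab("side");crop(d["image"],320,80,440,190,6,"d44")
E
```

```text
t 69.5 tcp [ 0.5687 -0.3707  0.1259] yaw 0.29 tilt [-0.004 -1.     0.   ] F [-6.7  1.2  1.8] M [ 0.23  1.32 -0.05] g -0.0001
```

View pics/d44.png

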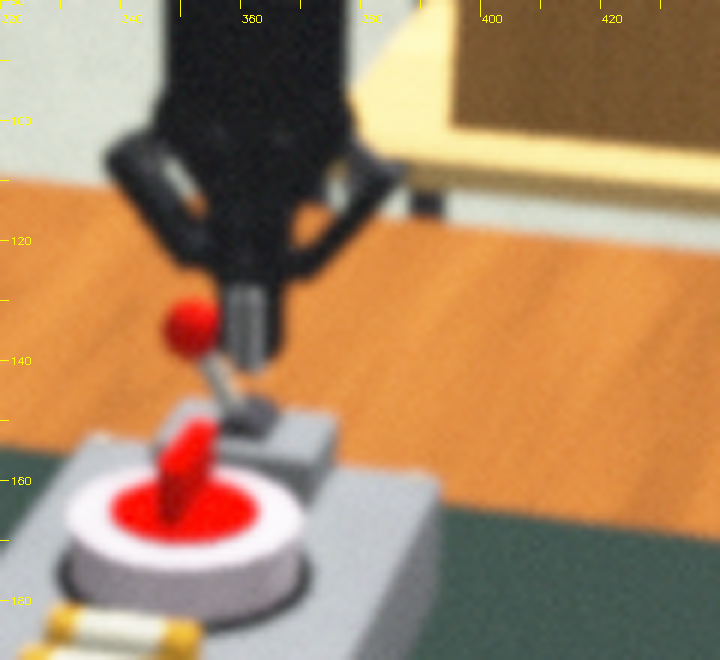

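send_rows --pt "0.1 0 0 0 0" --pt "0 0 0 0 0"

```text
clock: 69.85
tcp_pos: [0.5689, -0.3707, 0.1259]
orientation: [-1.57, 0.0, 0.008]
contact_force: [-8.3, 1.3, 3.5]
grip_width: -0.0002
```

send_rows --pt "-1 0 0 0 0" --pt "-2 0 0 0 0" --pt "-1 -1 0 0 0" --pt "0 -5 0 0 0" --pt "0 -5 0 0 0" --pt "-1 -1 0 0 0" --pt "0 0 0 0 0"

```text
clock: 70.72
tcp_pos: [0.521, -0.3715, 0.2472]
orientation: [-1.573, -0.004, 0.003]
contact_force: [-0.0, -0.1, -1.5]
grip_width: 0.0002
```

```bash
python3 - <<'E'
from h import *
st()
w=wr("w45")
d=grab("side","side45");crop(d["image"],320,80,440,190,6,"d45")
s=grab("scene","s45")
print([(np.round(t["rect"]).astype(int).tolist(),round(t["p"],2)) for t in r.recognise("scene","lever")][:3])
E
```

```text
t 70.72 tcp [ 0.521  -0.3715  0.2472] yaw 0.26 tilt [ 0.001 -1.    -0.002] F [-0.  -0.1 -1.5] M [-0.05  0.03 -0.03] g 0.0002
[([83, 275, 100, 285], 0.71), ([80, 245, 268, 343], 0.27)]
```

View pics/d45.png

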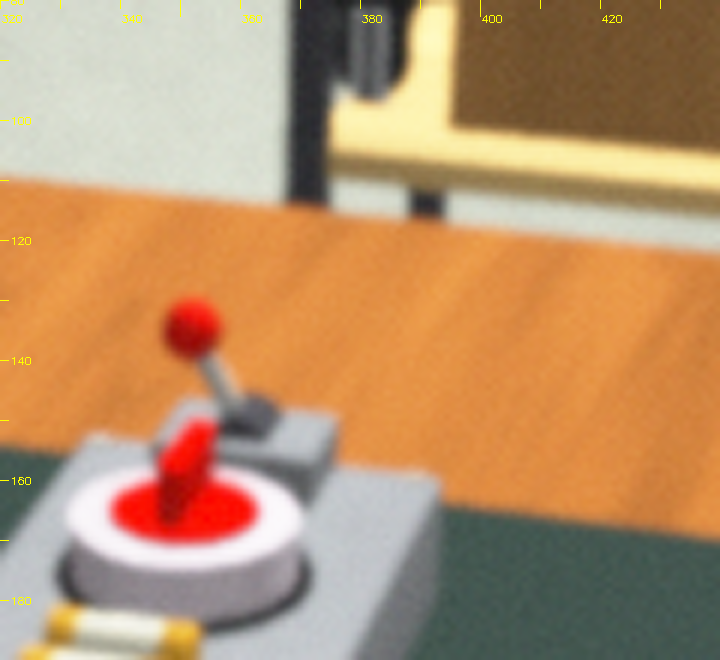

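View pics/s45.png

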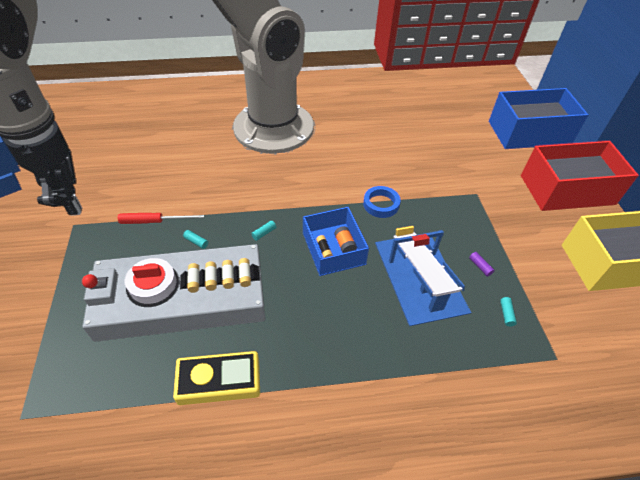

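```bash
python3 - <<'E'
from h import *
d=grab("side");s=grab("scene")
def cen(f,x0,y0,x1,y1):
    c=f["image"][y0:y1,x0:x1].astype(int); m=(c[:,:,0]>110)&(c[:,:,1]<70)&(c[:,:,2]<70); yy,xx=np.nonzero(m); return xx.mean()+x0,yy.mean()+y0
a=cen(s,75,270,103,295); b=cen(d,342,125,360,142); print(a,b)
p=tri([ray(s,a),ray(d,b)]); 
q=np.load("cams.npz"); im=cv2.imread("pics/scene0.png")[:,:,::-1]; im2=cv2.imread("pics/side0.png")[:,:,::-1]
a0=cen({"image":im},75,250,103,275);b0=cen({"image":im2},358,125,380,146);p0=tri([ray(s,a0),ray(d,b0)])
print(p,p0,p-p0,"dist from mid pivot", inv(BX,p),inv(BX,p0))
crop(s["image"],70,230,270,350,4,"s46")
E
```

```text
(np.float64(89.81395348837209), np.float64(281.3488372093023)) (np.float64(351.38709677419354), np.float64(134.70967741935485))
[ 0.59605675 -0.36980792  0.1259839 ] [ 0.55291042 -0.37103831  0.12766557] [ 0.04314633  0.00123039 -0.00168168] dist from mid pivot [ 0.0265271  -0.13979577  0.1259839 ] [-0.01663555 -0.14011988  0.12766557]
```

View pics/s46.png

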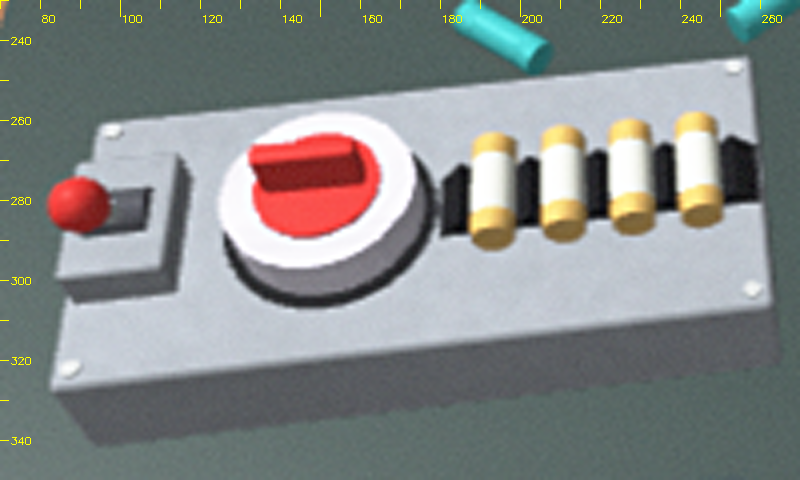

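View pics/w45.png

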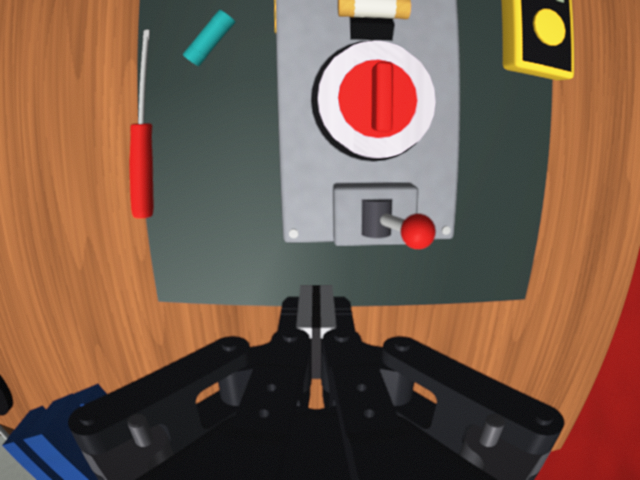

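```bash
python3 - <<'E'
from h import *
w=wr()
b=onz(w,(418,231),.126); blkL=onz(w,(334.5,246),.085);blkR=onz(w,(417.5,246),.085); hub=onz(w,(376.5,220),.09)
print("ball",b,"block",blkL,blkR,(blkL+blkR)/2,"hub",hub, "ball-blockmid",b[0]-(blkL+blkR)[0]/2)
bL=onz(w,(285,241),.06);bR=onz(w,(453,235),.06);print(bL,bR)
print(proj(w,[loc(BX,[.024,-.14,.126]),loc(BX,[.017,-.14,.126]),loc(BX,[0,-.14,.082])]))
E
```

```text
ball [ 0.59322018 -0.36981832  0.126     ] block [ 0.53569155 -0.3956278   0.085     ] [ 0.60611297 -0.39547575  0.085     ] [ 0.57090226 -0.39555177  0.085     ] hub [ 0.56859936 -0.37180183  0.09      ] ball-blockmid 0.022317919780202367
[ 0.49281662 -0.39991923  0.06      ] [ 0.64751389 -0.39344485  0.06      ]
[[418.3886362  231.3333041 ]
 [409.00995013 231.46435271]
 [376.19026597 215.97900415]]
```

```bash
python3 - <<'E'
from h import *
st(); print(r.hand_in())
E
```

```text
t 71.08 tcp [ 0.5211 -0.3707  0.2451] yaw 0.33 tilt [-0.001 -1.     0.001] F [0.2 0.3 0.2] M [-0.02  0.01 -0.01] g 0.0002
the job is handed in; nothing more can be done
None
```

I did the whole job in the order asked and handed it in at 71 s, with the arm clear of everything; no verdict was reported.

**What I did**
- I lifted the orange fuse out over the gate and laid it in the blue bin. The one burnt fuse in the box went in beside it.
- All four white fuses came down the chute and now lie one in each cradle.
- I set the key on the socket about 10° off and pressed it with about 6 N. It dropped when turned into line with the slots, and I lowered it until the flange met the top face.
- I pushed the lever over until it stopped moving. The push force rose to 8 N with almost no further travel.

**What the last checks showed**
- **Pictures:** the last ones show four white fuses in their grooves, an empty chute, the orange and burnt fuses in the bin, and the key's flange flat on the socket. The meter, tape and screwdriver do not appear to have moved.
- **Key height:** it came to rest at the expected height to within about 1 mm.
- **Lever:** the wrist camera puts the ball within a pixel of the fully-on position.
- **Disagreement:** the scene and side cameras gave the lever ball 43 mm of travel instead of the expected 48 mm. I put this down to an inner reading of its start position, because its end position agreed with fully on.
- **Side camera:** it also disagreed by several millimetres when I measured the held key, so I left that reading out.

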